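# Put the rework station's things in their own holders

### The job

Set the soldering bench up for the next repair: stand the flux bottle upright in its weighted bottle holder, the solder reel in its round dish, the small circuit board (65 by 90 mm) flat and square between the corner stops of its cradle, and lay the screwdriver on its rest, handle in the wide saddle and blade in the narrow one. Keep the bottle upright all the time, set the board down gently, and leave everything resting in its holder.

Things in the scene. Friction and masses are not known exactly. Their poses are not given: they have to be found in the camera images.
- flux_bottle: Small white plastic bottle with a red cap and a label, standing upright, 60 g: body 38 mm diameter up to about 55 mm, shoulder above, cap 19 mm diameter, 83 mm tall in all. Origin: centre of its underside; z axis up along the bottle.
- bottle_holder: Bottle's holder, fixed: round bright steel foot of 90 mm diameter, 8 mm thick, with a black collar (a cup) on it, 52 mm in diameter inside, flaring to 64 mm at the mouth 32 mm above the bench. The bottle stands inside the collar on the foot, 8 mm above the bench. The reel is too wide for it. Origin: centre of its underside, z up.
- solder_reel: Reel of solder wire standing on end, at most 0.28 kg: two grey flanges of 54 mm diameter and 2 mm thickness, white winding of 42 mm between them, 42 mm tall. May be gripped across the upper flange (54 mm). Origin: centre of its underside; z axis up along the reel.
- reel_dish: Reel's holder, fixed: flat round grey dish, 82 mm outside and 72 mm inside diameter, dark floor 4 mm above the bench, rim 12 mm above the bench. The reel stands on end on the floor. Origin: centre of its underside, z up.
- power_board: Green circuit board 65 mm (its x) by 90 mm (its y), populated with upright parts, on four 6 mm standoffs, 27 mm tall, 60 g. The board's sheet lies 6 to 8 mm above the feet; the parts stand about 3 mm back from the long edges. Take it across the 65 mm, at the middle of the long edges. Origin: centre of the underside, level with the feet; z up.
- board_cradle: Board's holder, fixed: aluminium plate 93 mm (its x) by 118 mm (its y), 4 mm thick, with four black L-shaped corner stops, 14 mm high over the bench, 81 x 106 mm between them. Between the stops the sides are open (66 mm on the long ones): room for fingers. The board stands on the plate, 90 mm side along the 118 mm side, either way round. Origin: centre of its underside, z up.
- screwdriver: Slotted screwdriver with a red handle, lying flat, 159 mm long, 60 g. Origin: level with its underside, at half its length. Its y axis runs along the tool towards the handle's end: handle, 20 mm wide, 17 mm thick, from y = 2 to 80 mm; 5 mm thick blade from y = 2 to -80 mm. The tool's axis is 8.5 mm above the underside. Grip the handle about 25 mm from the origin.
- screwdriver_tip (a point): The tip of the screwdriver's blade, on the tool's axis, 80 mm from the origin.
- screwdriver_handle (a point): A point inside the screwdriver's handle, on the tool's axis, 30 mm from the origin towards the handle's end.
- driver_rest: Screwdriver's holder, fixed: 3 mm steel plate 150 mm long (y), 46 mm wide at the handle's end, 26 mm at the blade's, with two bent-sheet saddles: wide one for the handle at y = +60 mm (floor 24 mm wide, 24 mm up), narrow one for the blade at y = -52 mm (floor 9 mm wide, 30 mm up), sides sloping out. Seated, tool and rest share x, y origin and y axis. Origin: mid-length, underside; z up.
There are look-alikes about, which are no part of the job. Leave any green look-alike of the flux_bottle alone.

How it is judged:
At the end, for the whole second after the job is handed in: Bottle and reel stand upright on the floor of their holders (within 10 and 12 mm of centre), the board flat inside the cradle's stops (10 mm, 0.3 rad), the screwdriver lies in both saddles, handle in the wide one (10 mm sideways, 15 mm lengthways); all at rest (horizontal distance between flux_bottle and bottle_holder below 0.01 m and z of flux_bottle in the frame of bottle_holder between 0.005 and 0.011 m and angle between each of flux_bottle, solder_reel, power_board's own z axis and vertical below 0.1 rad and linear speed of each of flux_bottle, solder_reel, power_board, screwdriver below 0.02 m/s and horizontal distance between solder_reel and reel_dish below 0.012 m and z of solder_reel in the frame of reel_dish between 0.001 and 0.007 m and x of power_board in the frame of board_cradle between -0.01 and 0.01 m and y of power_board in the frame of board_cradle between -0.01 and 0.01 m and z of power_board in the frame of board_cradle between 0.001 and 0.007 m and angle between the x axis of power_board and the x axis of board_cradle, either way round below 0.3 rad and x of screwdriver_tip in the frame of driver_rest between -0.01 and 0.01 m and y of screwdriver_tip in the frame of driver_rest between -0.095 and -0.065 m and z of screwdriver_tip in the frame of driver_rest between 0.0275 and 0.0375 m and x of screwdriver_handle in the frame of driver_rest between -0.01 and 0.01 m and y of screwdriver_handle in the frame of driver_rest between 0.015 and 0.045 m and z of screwdriver_handle in the frame of driver_rest between 0.0275 and 0.0375 m); the robot touches nothing.
It fails at once if the flux bottle is tipped over (angle between flux_bottle's own z axis and vertical above 0.6 rad).
It fails at once if the board is pressed hard onto its cradle (contact force between power_board and board_cradle above 25 N).
It fails at once if the board is let fall from more than about 15 mm (contact force between the fingers and power_board below 0.2 N and linear speed of power_board above 0.55 m/s).
It also fails if it takes over 115 s, if anything falls off the work surface, if the arm or the gripper's body presses on something with over 40 N, if the wrist force passes 120 N, or if a joint passes its speed limit or range.

### The arm

A 6-joint arm with a two-finger parallel gripper is mounted at the origin on a cart in front of the work surface, level with it; the furniture and walls round the work are solid. World frame = base frame: x ahead of the robot, y to its left, z up, the work surface at z = 0. Lengths are in m, angles in rad, forces in N, time in s.
With the tool pointing down it reaches from about 0.375 to 0.9 m from the base axis. Payload 3.1 kg.
Tool frame: the origin (TCP) lies on the centre line of the jaws, within the pads' length; the fingertips stand 25 mm ahead of it and the grasp point (between the pads) lies 6 mm ahead of it (manip.tip_extent is the distance from the TCP to the fingertips, in m); z points along the fingers, y is the line along which they close (so a half turn about z gives the same grasp; the last joint's range is limited). The gripper opens to 85 mm and grips with 20 to 120 N. Pads are 22 mm wide; open, the fingers measure 114 mm over their backs; the gripper's body (76 mm by 85 mm) begins 54 mm behind the grasp point. The pads swing forward as they close: fully open they stand 13 mm farther back than shut.
Start: joints at [0.954, 0.527, 1.433, -0, 1.181, -0.178], TCP at [0.265, 0.566, 0.228] pointing down, gripper open.
Joint ranges: [-3.08, 3.08], [-0.75, 2.2], [0.22, 2.44], [-1.43, 4.57], [0, 2.65], [-2.85, 2.85]. Speed limits (rad/s): [2.79, 2.79, 3.14, 3.14, 3.14, 3.14].

### API

Orientations are given as a unit quaternion [x, y, z, w].
In Python, from station import readout, imaging, order, manip gives the robot as it stands.
- The arm moves only by the tool move_arm, never from a script. Its argument "rows" is a list of rows, each a list of 7 numbers: the turn, a rotation vector about the tool's x, y, z in degrees, then the shift along the tool's x, y, z in mm, then the closure, from 0 (fully open) to 1 (shut). A call has 1 to 12 rows; each row is the pose to reach, as a shift and turn from the pose commanded when the call began, along the tool's axes at that moment; what a row does not reach only later rows make up. A row lasts 1/12 s, in which the tool goes at most 41.7 mm and 7.16 degrees, less where a joint would pass 70% of its speed; a pose out of reach is approached as far as the arm can. A call with a gripper value outside its range is refused whole. The fingers move at their own pace and stop on an object; "squeeze" is the grip in N (left out, the last holds). Time passes only in rows, so rows that repeat a pose let the fingers close. It gives the time, the measured TCP pose, the force, the opening and the grip force at its end, in the units of the state.
- readout.sense(): the state, without advancing time (a new reading comes with each control period).
- imaging.snapshot(name): name is "scene" or "side" or "wrist"; returns a dict with "img" (480x640x3 uint8, red, green, blue), "z_map" (480x640 float32, m along the optical axis (not along the pixel's ray), 0 where there is no reading), "fovy" (degrees; the focal length in pixels is half the picture's height over the tangent of half this angle, whatever the lens; pixels are square), "cx", "cy" (the principal point, pixels), "rvec" (rotation vector, rad) and "tvec" (3), from world to camera coordinates, as OpenCV has them. Camera axes: x right, y down, z forward; pixel columns grow to the right and rows downward; lengths in m; the calibration is good to about 2 mm. A picture is of the moment at which its call begins.
- order.sign_off(): hands the job in; it is judged then, once.
The state is a dict: "t": time; "q": joint angles; "qd": joint speeds; "tau": joint torques, N m; "tcp_pos": TCP position; "tool_rot": TCP orientation; "force": force on the tool from outside, world axes, zero at the start; "ft_torque": the same for the moment, N m; "finger_gap": opening from 0.0 (shut) to 1.0 (fully open); "gripper_force": force on a finger pad.
Only numpy, scipy, OpenCV 4.12 (cv2) and the standard library are available. Lean on these libraries where they do the work, as an engineer would, in place of code of your own. Each camera call takes 0.05 s, during which the arm holds its last target. There are 200 camera calls.

## Working session

There is one attempt and no reset: what is moved stays moved. The work goes in short steps, Python scripts to look and compute and a tool call to move; the robot and the scene stay as the last step left them, time stands still between calls to the robot, and variables do not carry over. Pictures are saved under pics/ and viewed, at most 14 in all, crops included, and the job is handed in when it is done.

Besides the shell and the picture viewer there is one more tool, called after "Emit:" by a JSON object that holds its "name" and its "arguments", one argument or row to a line. move_arm: Moves the arm, as the interface text tells. Its arguments: {"type":"object","properties":{"rows":{"type":"array"},"squeeze":{"type":"number"}},"required":["rows"]}

```bash
mkdir -p pics; ls
cat > h.py <<'E'
import numpy as np, cv2
from scipy.spatial.transform import Rotation as R
from station import readout, imaging, order, manip
def snap(n,f):
    s=imaging.snapshot(n); cv2.imwrite('pics/'+f+'.png',s['img'][:,:,::-1]); np.savez('pics/'+f+'.npz',**s); return s
def load(f): 
    d=np.load('pics/'+f+'.npz'); return {k:d[k] for k in d.files}
def cam(s):
    f=240/np.tan(np.radians(float(s['fovy']))/2); M=R.from_rotvec(s['rvec']).as_matrix(); return f,M,s['tvec']
def cloud(s):
    f,M,t=cam(s); v,u=np.mgrid[:480,:640]; z=s['z_map']
    P=np.stack([(u-s['cx'])/f*z,(v-s['cy'])/f*z,z],-1)
    return (P-t)@M   # world; invalid where z==0
def ray(s,u,v,h):   # pixel to plane z=h
    f,M,t=cam(s); d=np.array([(u-s['cx'])/f,(v-s['cy'])/f,1])@M; c=-t@M
    return c+d*(h-c[2])/d[2]
def st():
    s=readout.sense(); print('t',round(s['t'],2),'tcp',np.round(s['tcp_pos'],4),'rot',np.round(s['tool_rot'],4),'gap',s['finger_gap'],'gf',s['gripper_force'],'F',np.round(s['force'],1)); print('q',np.round(s['q'],3)); return s
E
python3 - <<'E'
from h import *
for n in ['scene','side','wrist']:
    s=snap(n,n+'0'); print(n,s['fovy'],s['cx'],s['cy'],'cam pos',-s['tvec']@cam(s)[1], (s['z_map']>0).mean())
st(); print(manip.tip_extent, [a for a in dir(manip) if a[0]!='_'])
E
```

```text
pics
scene 53.38166067174233 320.66828137974835 236.31148756165612 cam pos [ 0.16635565 -0.37886774  0.74114362] 0.9962434895833333
side 45.838901310575345 317.7144140428304 244.89635806655596 cam pos [0.47244393 0.84957159 1.05734271] 0.9961881510416667
wrist 68.94059792846951 319.3174241004698 240.981622214184 cam pos [0.18905207 0.60063901 0.37335356] 0.99599609375
t 0.15 tcp [0.2652 0.5653 0.2268] rot [ 2.176e-01  9.760e-01 -8.000e-04 -3.000e-04] gap 0.9996762146055843 gf 0.0 F [-0.2 -0.5  0.2]
q [ 0.954  0.528  1.434  0.     1.181 -0.179]
0.025 ['PlanningError', 'tip_extent']
```

View pics/scene0.png

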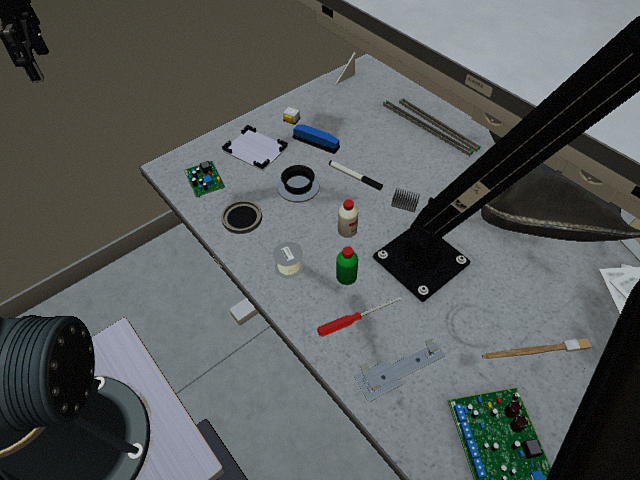

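View pics/side0.png

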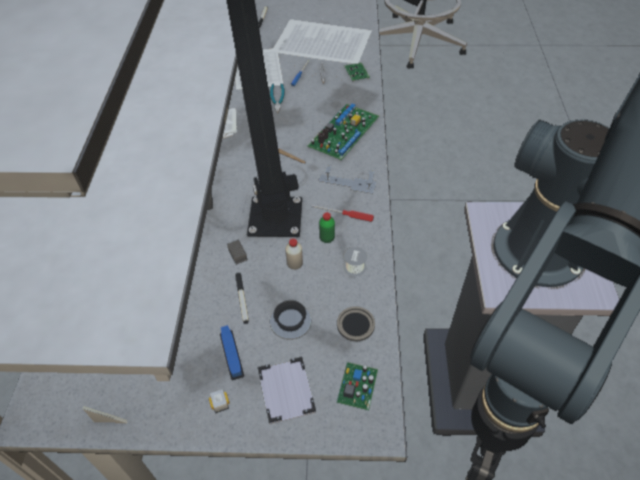

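The scene picture shows the white bottle (348,218), reel (288,260), board (204,178), cradle (255,146), bottle holder (299,183), dish (241,217), screwdriver (340,324)→(401,298) and rest (402,368). The side view confirms the same layout, with the lamp post near the bottles.

Run:
```python
from h import *
for f,pts in {'scene0':dict(cap=(349,204),bottle=(347,232),reeltop=(288,252),board=(204,178),cradle=(255,146),holder=(299,182),dish=(241,217),sdh=(335,326),sdtip=(401,299),restA=(365,388),restB=(438,352),table=(280,330),green=(347,251)),
 'side0':dict(cap=(294,243),reel=(355,256),board=(358,386),cradle=(287,390),holder=(290,318),dish=(356,324),sdh=(372,217),sdtip=(315,208),restA=(320,180),restB=(372,183),shelf=(100,300),table=(330,430),green=(327,215),post=(265,190),post2=(250,60))}.items():
    s=load(f); C=cloud(s)
    for k,(u,v) in pts.items():
        print(f,k,np.round(np.median(C[v-1:v+2,u-1:u+2].reshape(-1,3),0),3))
# enlarged crops
a=cv2.imread('pics/scene0.png')
cv2.imwrite('pics/c1.png',cv2.resize(a[110:410,140:460],None,fx=2.5,fy=2,interpolation=cv2.INTER_CUBIC)) if 0 else cv2.imwrite('pics/c1.png',cv2.resize(a[125:405,170:460],None,fx=2.1,fy=2.1,interpolation=cv2.INTER_CUBIC))
```

```text
scene0 cap [0.573 0.046 0.083]
scene0 bottle [0.561 0.036 0.02 ]
scene0 reeltop [0.436 0.057 0.043]
scene0 board [0.427 0.343 0.019]
scene0 cradle [0.576 0.37  0.004]
scene0 holder [0.579 0.21  0.008]
scene0 dish [0.431 0.211 0.005]
scene0 sdh [ 0.414 -0.1    0.016]
scene0 sdtip [ 0.542 -0.131  0.002]
scene0 restA [ 0.384 -0.207  0.003]
scene0 restB [ 0.515 -0.241  0.004]
scene0 table [ 0.343 -0.039 -0.   ]
scene0 green [ 0.499 -0.032  0.083]
side0 cap [0.57  0.055 0.085]
side0 reel [0.433 0.057 0.044]
side0 board [0.429 0.356 0.008]
side0 cradle [0.569 0.365 0.004]
side0 holder [0.573 0.2   0.009]
side0 dish [0.431 0.211 0.005]
side0 sdh [ 0.389 -0.09   0.014]
side0 sdtip [ 0.532 -0.129  0.001]
side0 restA [ 0.522 -0.23   0.002]
side0 restB [ 0.386 -0.217  0.004]
side0 shelf [0.828 0.387 0.349]
side0 table [ 0.482  0.443 -0.001]
side0 green [ 0.498 -0.032  0.083]
side0 post [ 0.642 -0.07   0.122]
side0 post2 [ 0.66  -0.182  0.391]
```

View pics/c1.png

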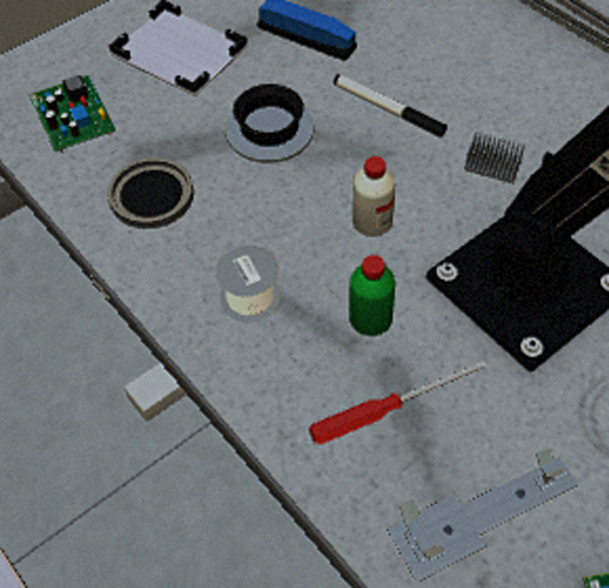

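Enlarged: the handle end of the rest is at the near side (crop 420,545), the blade saddle at (550,470). The bottle cap is at (375,167) and the green look-alike at (373,266). Next I'll fit each item from both depth clouds.

```bash
cat > fit.py <<'E'
from h import *
def circ(P):
    A=np.c_[2*P[:,:2],np.ones(len(P))]; x=np.linalg.lstsq(A,(P[:,:2]**2).sum(1),rcond=None)[0]; return np.round([x[0],x[1],np.sqrt(x[2]+x[0]**2+x[1]**2)],4)
def sel(C,c,r,z0,z1): return C[(np.hypot(C[:,0]-c[0],C[:,1]-c[1])<r)&(C[:,2]>z0)&(C[:,2]<z1)]
def rect(P):
    (c,wh,a)=cv2.minAreaRect((P[:,:2]*1000).astype(np.float32)); return np.round(c,1),np.round(wh,1),round(a,1)
E
python3 - <<'E'
from fit import *
for f in ['scene0','side0']:
    s=load(f); C=cloud(s)[s['z_map']>0]; col=s['img'][s['z_map']>0].astype(int)
    print(f)
    def enc(P): c,r=cv2.minEnclosingCircle((P[:,:2]*1000).astype(np.float32)); return np.round(c,1),round(r,1),len(P)
    print('cap',enc(sel(C,(.57,.05),.03,.079,.088)),'z',np.median(sel(C,(.57,.05),.03,.079,.088)[:,2]))
    B=sel(C,(.57,.05),.035,.008,.05); print('body circ',circ(B))
    P=sel(C,(.435,.057),.04,.040,.048); print('reel',enc(P),np.median(P[:,2]))
    P=sel(C,(.576,.205),.06,.006,.0105); print('holder foot',enc(P),np.median(P[:,2]))
    P=sel(C,(.576,.205),.06,.029,.036); print('holder rim',enc(P),circ(P))
    P=sel(C,(.431,.211),.06,.0095,.016); print('dish rim',enc(P),circ(P),np.median(P[:,2]))
    P=sel(C,(.431,.211),.025,-.005,.016); print('dish floor',np.median(P[:,2]))
    g=(np.hypot(C[:,0]-.43,C[:,1]-.35)<.08)&(C[:,2]>.0045)&(C[:,2]<.0105); print('board',rect(C[g]),g.sum())
    g=(np.hypot(C[:,0]-.57,C[:,1]-.37)<.09)&(C[:,2]>.010)&(C[:,2]<.017)&(col.max(1)<70); print('cradle stops',rect(C[g]),g.sum())
    g=(np.hypot(C[:,0]-.57,C[:,1]-.37)<.09)&(C[:,2]>.002)&(C[:,2]<.017); print('cradle all',rect(C[g]))
    red=(col[:,0]>120)&(col[:,1]<60)&(np.hypot(C[:,0]-.43,C[:,1]+.1)<.08)&(C[:,2]>.003)&(C[:,2]<.03); Q=C[red]
    m=Q[:,:2].mean(0); w,v=np.linalg.eigh(np.cov(Q[:,:2].T)); d=v[:,1]; print('sd handle',m,d,np.degrees(np.arctan2(d[1],d[0])),'ext',np.percentile((Q[:,:2]-m)@d,[0,1,99,100]),'z',np.percentile(Q[:,2],[5,50,98]))
    print(' end pts',m+d*np.percentile((Q[:,:2]-m)@d,0.5),m+d*np.percentile((Q[:,:2]-m)@d,99.5))
    P=sel(C,(.455,-.225),.11,.0018,.05); print('rest',rect(P))
    P=sel(C,(.455,-.225),.11,.018,.05); print('saddles',len(P)); print(np.round(P[::max(1,len(P)//25)],3).tolist())
E
```

```text
scene0
cap (array([572.5,  49. ]), 10.3, 78) z 0.08296787930071708
body circ [0.5731 0.0489 0.0186]
reel (array([433.3,  55.8]), 27.4, 540) 0.04245206974504258
holder foot (array([571.8, 204.6]), 44.6, 548) 0.008167013727083856
holder rim (array([574. , 206.1]), 36.0, 199) [0.5728 0.2057 0.0327]
dish rim (array([431.9, 211.1]), 42.5, 259) [0.4321 0.2109 0.0383] 0.012239566480685691
dish floor 0.0048212140015263995
board (array([432.1, 363.9]), array([ 98.1, 121.9]), 5.3) 528
cradle stops (array([571.5, 364.5]), array([ 95.3, 118.8]), 16.3) 193
cradle all (array([570. , 369.5]), array([176.6, 170.3]), 51.1)
sd handle [ 0.42046993 -0.09982316] [-0.96723692  0.25387543] 165.29304076736057 ext [-0.04198895 -0.04023362  0.03388857  0.03494312] z [0.00963079 0.01553384 0.01914928]
 end pts [ 0.46008834 -0.110222  ] [ 0.38725579 -0.09110528]
rest (array([ 455.8, -225.2]), array([217.4, 216.9]), 79.5)
saddles 460
[[0.51, -0.221, 0.035], [0.507, -0.226, 0.036], [0.5, -0.226, 0.034], [0.501, -0.23, 0.031], [0.502, -0.234, 0.029], [0.499, -0.237, 0.032], [0.495, -0.239, 0.034], [0.4, -0.186, 0.
[... 1264 characters left out ...]
0.08376273]
rest (array([ 455.2, -226.4]), array([216.6, 215.2]), 62.7)
saddles 129
[[0.465, -0.334, 0.022], [0.465, -0.323, 0.028], [0.47, -0.328, 0.02], [0.473, -0.319, 0.024], [0.457, -0.323, 0.021], [0.462, -0.321, 0.019], [0.496, -0.242, 0.041], [0.496, -0.242, 0.038], [0.496, -0.241, 0.034], [0.496, -0.241, 0.031], [0.395, -0.23, 0.039], [0.503, -0.236, 0.029], [0.39, -0.226, 0.039], [0.501, -0.224, 0.036], [0.387, -0.225, 0.037], [0.389, -0.23, 0.028], [0.392, -0.223, 0.031], [0.394, -0.221, 0.03], [0.394, -0.224, 0.023], [0.394, -0.217, 0.027], [0.394, -0.216, 0.024], [0.394, -0.211, 0.026], [0.395, -0.208, 0.025], [0.395, -0.203, 0.026], [0.397, -0.2, 0.025], [0.398, -0.191, 0.031]]
```

```bash
cat >> h.py <<'E'
def row(x,y,z,psi,cur=None):
    """shift/turn to TCP (m) with tool down, closing line at psi deg (mod 180)"""
    s=readout.sense(); Rc=R.from_quat(s['tool_rot']); p=np.array(s['tcp_pos'])
    c=[]
    for a in (psi,psi+180):
        a=np.radians(a); ty=np.array([np.cos(a),np.sin(a),0]); tz=np.array([0,0,-1.]); c.append(R.from_matrix(np.c_[np.cross(ty,tz),ty,tz]))
    r=min([(Rc.inv()*k).as_rotvec(degrees=True) for k in c],key=np.linalg.norm)
    print('row',np.round(r,1).tolist(),np.round(Rc.inv().apply(np.array([x,y,z])-p)*1000,1).tolist())
E
python3 - <<'E'
from h import *
s=load('wrist0'); C=cloud(s); f,M,t=cam(s); print('view dir',M[2],'x',M[0])
st0=readout.sense(); Rc=R.from_quat(st0['tool_rot']); T=Rc.inv().apply((C.reshape(-1,3)-st0['tcp_pos']))*1000
m=(s['z_map'].ravel()>0)&(np.abs(T[:,0])<25)&(np.abs(T[:,1])<70)&(T[:,2]>-60)&(T[:,2]<40)
P=T[m]; print(len(P),'tool-frame finger pts: z max L/R',P[P[:,1]<0][:,2].max(),P[P[:,1]>0][:,2].max()); print(np.percentile(P,[0,1,50,99,100],axis=0).round(1))
# obstacles above
s=load('side0');C=cloud(s)[s['z_map']>0]; g=(C[:,0]>.3)&(C[:,0]<.72)&(C[:,1]>-.35)&(C[:,1]<.48)&(C[:,2]>.1); P=C[g]; print(len(P),P.min(0),P.max(0))
s=load('scene0');C=cloud(s)[s['z_map']>0]; g=(C[:,0]>.3)&(C[:,0]<.75)&(C[:,1]>-.35)&(C[:,1]<.48)&(C[:,2]>.1); P=C[g]; print(len(P),P.min(0),P.max(0))
row(.43,.33,.2,65)
E
```

```text
view dir [ 0.29360811 -0.14068467 -0.94551684] x [ 0.42478855  0.9052883  -0.00279088]
7667 tool-frame finger pts: z max L/R -16.706164697128813 -16.48020223249115
[[-12.4 -65.1 -60. ]
 [-10.6 -56.5 -59.5]
 [  6.9  41.5 -41.8]
 [ 12.   55.3 -18.2]
 [ 13.4  62.8 -16.5]]
14939 [ 0.56797834 -0.31686791  0.10029353] [0.71999376 0.4799769  0.71917682]
27854 [ 0.56585944 -0.3215562   0.10006386] [0.74999175 0.36935415 0.51399573]
row [-0.1, -0.0, -0.1] [-249.2, -143.0, 26.9]
```

View pics/wrist0.png

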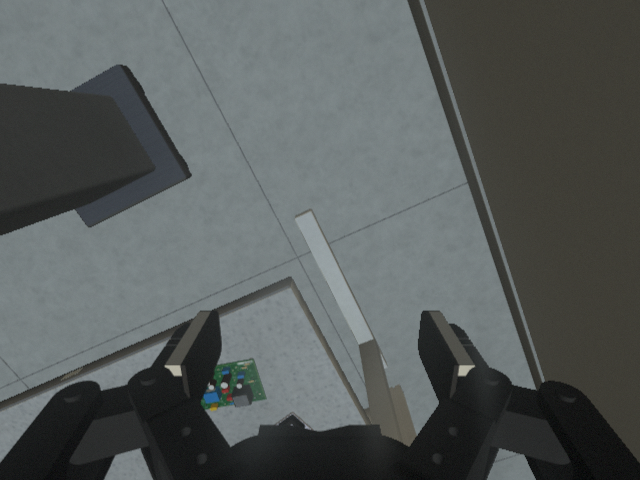

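The wrist picture shows the open pads at (205,315) and (430,315), with the board small at (235,385) below. I'll check where the fingertips lie in the tool frame.

Run:
```python
from h import *
s=load('wrist0'); C=cloud(s); f,M,t=cam(s)
st0=readout.sense(); Rc=R.from_quat(st0['tool_rot'])
for u,v in [(207,316),(212,335),(185,360),(200,350),(215,370),(190,330),(430,316),(445,345),(150,385),(320,450)]:
    print((u,v),s['z_map'][v,u],np.round(Rc.inv().apply(C[v,u]-st0['tcp_pos'])*1000,1))
```

```text
(207, 316) 0.13814408 [ 10.9 -45.1 -25.7]
(212, 335) 0.13815953 [  3.8 -43.2 -28.1]
(185, 360) 0.113719985 [ 10.3 -44.4 -51.7]
(200, 350) 0.12584776 [  5.8 -43.7 -40.4]
(215, 370) 0.44182277 [-214.2 -132.9  217.9]
(190, 330) 0.1286079 [ 11.1 -48.3 -35.7]
(430, 316) 0.13721125 [ 11.4  42.7 -26.4]
(445, 345) 0.12036032 [ 10.9  42.5 -44.4]
(150, 385) 0.10142176 [ 11.4 -49.8 -64.3]
(320, 450) 0.082169116 [ 10.7  -0.5 -84.9]
```

Emit:
{"name": "move_arm", "arguments": {
  "rows": [
    [0,0,0,-40,-23,0,0],
    [0,0,0,-80,-46,0,0],
    [0,0,0,-115,-67,0,0.2],
    [0,0,0,-150,-88,0,0.2],
    [0,0,0,-190,-109,0,0.2],
    [0,0,0,-220,-130,0,0.2],
    [0,0,0,-249,-143,0,0.2],
    [0,0,0,-249,-143,20,0.2],
    [0,0,0,-249,-143,20,0.2]
  ]
}}

```text
t: 0.9
tcp_pos: [0.43, 0.3278, 0.2051]
tool_rot: [0.22, 0.976, -0.002, -0.002]
force: [-0.8, 0.7, -0.2]
finger_gap: 0.8
gripper_force: 0.0
```

Run:
```python
from h import *
st(); s=snap('wrist','w1')
```

```text
t 0.9 tcp [0.43   0.3278 0.2051] rot [ 0.2199  0.9755 -0.0016 -0.0021] gap 0.7997551201888821 gf 0.0 F [-0.8  0.7 -0.2]
q [ 0.445  0.445  1.665  0.     1.036 -0.683]
```

View pics/w1.png

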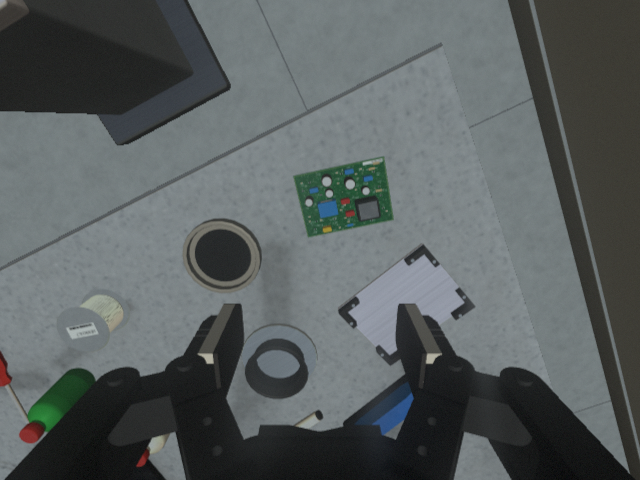

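The board sits unobscured at (345,197) with corners near (294,176), (383,157), (394,220) and (309,237). The cradle is at (406,305) and the dish at (222,255).

Run:
```python
from fit import *
s=load('w1'); C=cloud(s); col=s['img'].astype(int)
st0=readout.sense(); Rc=R.from_quat(st0['tool_rot'])
for n,u,v in [('table',400,130),('table2',270,300),('dish',222,255),('cradle',406,305),('board',345,230)]: print(n,np.round(C[v,u],4))
for u,v in [(230,308),(237,330),(407,308),(402,330)]: print((u,v),s['z_map'][v,u],np.round(Rc.inv().apply(C[v,u]-st0['tcp_pos'])*1000,1))
g=(col[:,:,1]>col[:,:,0]+25)&(col[:,:,1]>col[:,:,2]+5)&(C[:,:,2]>.004)&(C[:,:,2]<.011)
v,u=np.where(g); k=(u>280)&(u<410)&(v>140)&(v<250); print('board green',rect(C[g][k]),np.median(C[g][k][:,2]))
for h in (.008,):
    q=np.array([ray(s,*p,h) for p in [(294,176),(383,157),(394,220),(309,237)]]); print(np.round(q,4),q.mean(0))
for f,pts in {'scene0':[(184.3,170.2),(211.9,160.7),(224.8,186.9),(198.6,196.4)]}.items():
    q=np.array([ray(load(f),*p,.008) for p in pts]); print(np.round(q,4),q.mean(0))
P=C[s['z_map']>0]
g=(np.hypot(P[:,0]-.57,P[:,1]-.365)<.085)&(P[:,2]>.009)&(P[:,2]<.017); print('cradle',rect(P[g]))
a=sel(P,(.4325,.211),.06,.0095,.016); print('dish',circ(a)); a=sel(P,(.573,.205),.06,.006,.0105); print('foot',cv2.minEnclosingCircle((a[:,:2]*1000).astype(np.float32)))
```

```text
table [ 3.938e-01  4.288e-01 -2.000e-04]
table2 [0.5018 0.2302 0.0008]
dish [0.4309 0.2103 0.004 ]
cradle [0.4359 0.3647 0.2214]
board [ 4.629e-01  3.402e-01 -3.000e-04]
(230, 308) 0.14368278 [  9.9 -38.1 -19. ]
(237, 330) 0.14500405 [  0.6 -35.6 -20.8]
(407, 308) 0.14482023 [  9.2  34.9 -17.9]
(402, 330) 0.14356968 [  1.3  32.5 -22. ]
board green (array([429.5, 353.6]), array([89. , 64.2]), 76.7) 0.007951362681199966
[[0.3886 0.3182 0.008 ]
 [0.409  0.4036 0.008 ]
 [0.4719 0.3902 0.008 ]
 [0.4513 0.3039 0.008 ]] [0.43020969 0.35395805 0.008     ]
[[0.4104 0.4027 0.008 ]
 [0.4727 0.389  0.008 ]
 [0.4508 0.3017 0.008 ]
 [0.3941 0.3143 0.008 ]] [0.43200638 0.35191832 0.008     ]
cradle (array([570.4, 364.8]), array([ 93.7, 117.9]), 16.3)
dish [0.4311 0.2117 0.0383]
foot ((571.048583984375, 206.37533569335938), 44.160972595214844)
```

Run:
```python
from fit import *
st0=st(); Rc=R.from_quat(st0['tool_rot'])
for n in ('scene','side'):
    s=snap(n,n+'1'); C=cloud(s); m=(s['z_map']>0)
    T=Rc.inv().apply((C.reshape(-1,3)-st0['tcp_pos'])).reshape(480,640,3)*1000
    g=m&(np.abs(T[:,:,0])<30)&(np.abs(T[:,:,1])<60)&(T[:,:,2]<60)&(T[:,:,2]>-120)
    P=T[g]; print(n,len(P),'zmax',np.sort(P[:,2])[-8:].round(1)); v,u=np.where(g); 
    if len(P): print('px',u.min(),u.max(),v.min(),v.max(),'lowest at',(u[P[:,2].argmax()],v[P[:,2].argmax()]), P[P[:,2].argmax()])
a=cv2.imread('pics/scene1.png'); cv2.imwrite('pics/c2.png',cv2.resize(a[60:240,140:380],None,fx=3,fy=3))
```

```text
t 0.95 tcp [0.4292 0.329  0.206 ] rot [ 0.2189  0.9757 -0.0014 -0.0021] gap 0.8006394367814804 gf 0.0 F [ 0.3 -0.9  0.3]
q [ 0.447  0.444  1.664  0.     1.038 -0.683]
scene 707 zmax [-12.7 -12.6 -12.5 -12.4 -12.1 -12.  -11.8 -11.6]
px 160 193 47 116 lowest at (np.int64(184), np.int64(116)) [  6.15971453 -37.34435585 -11.55543792]
side 565 zmax [-15.5 -15.4 -15.3 -14.  -13.7 -13.6 -12.9 -12.9]
px 342 377 291 338 lowest at (np.int64(370), np.int64(303)) [ -0.05597429 -34.48643352 -12.8611465 ]
```

View pics/c2.png

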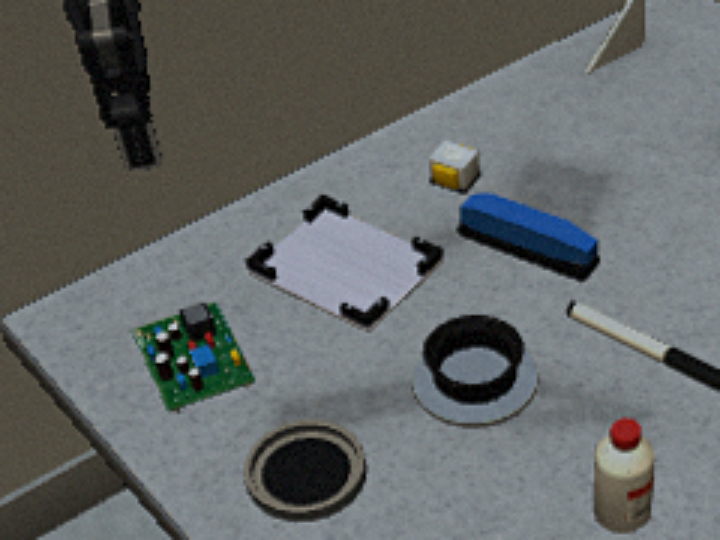

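Both fixed cameras also show the fingertips (crop 145,165) at or above the reported TCP. That doesn't match the text, so I'll settle it by cautious touch and sight while approaching the board.

Run:
```python
from h import *
row(.4297,.3537,.08,-13.3)
```

```text
row [-0.1, -0.0, 78.2] [9.3, 20.8, 127.4]
```

Emit:
{"name": "move_arm", "arguments": {
  "rows": [
    [0,0,7,2,4,0,0],
    [0,0,14,4,8,10,0],
    [0,0,21,6,12,20,0],
    [0,0,28,8,16,35,0],
    [0,0,35,9,20.8,50,0],
    [0,0,42,9.3,20.8,65,0],
    [0,0,49,9.3,20.8,80,0],
    [0,0,56,9.3,20.8,95,0],
    [0,0,63,9.3,20.8,107,0],
    [0,0,70,9.3,20.8,120,0],
    [0,0,77,9.3,20.8,127,0],
    [0,0,78.2,9.3,20.8,127,0]
  ]
}}

```text
t: 2.05
tcp_pos: [0.4289, 0.3544, 0.0796]
tool_rot: [0.784, 0.62, -0.001, -0.0]
force: [0.6, 0.1, 0.0]
finger_gap: 1.002
gripper_force: 0.0
```

```bash
cat > tips.py <<'E'
from fit import *
def tips(tag):
    st0=st(); Rc=R.from_quat(st0['tool_rot'])
    for n in ('scene','side','wrist'):
        s=snap(n,n+tag); C=cloud(s); m=(s['z_map']>0)
        T=Rc.inv().apply((C.reshape(-1,3)-st0['tcp_pos'])).reshape(480,640,3)*1000
        g=m&(np.abs(T[:,:,0])<14)&(np.abs(T[:,:,1])<60)&(T[:,:,2]>-60)&(C[:,:,2]>.035)
        P=C[g]; print(n,len(P),'zworld min',np.sort(P[:,2])[:5].round(4) if len(P) else '')
E
python3 - <<'E'
from tips import *
tips('2')
E
```

```text
t 2.05 tcp [0.4289 0.3544 0.0796] rot [ 7.845e-01  6.201e-01 -1.100e-03 -3.000e-04] gap 1.002191548121043 gf 0.0 F [0.6 0.1 0. ]
q [0.49  0.652 1.724 0.    0.768 0.722]
scene 231 zworld min [0.0977 0.0983 0.0986 0.099  0.0997]
side 137 zworld min [0.0997 0.0997 0.1005 0.1012 0.1028]
wrist 7425 zworld min [0.0968 0.0978 0.0978 0.0978 0.0979]
```

View pics/wrist2.png

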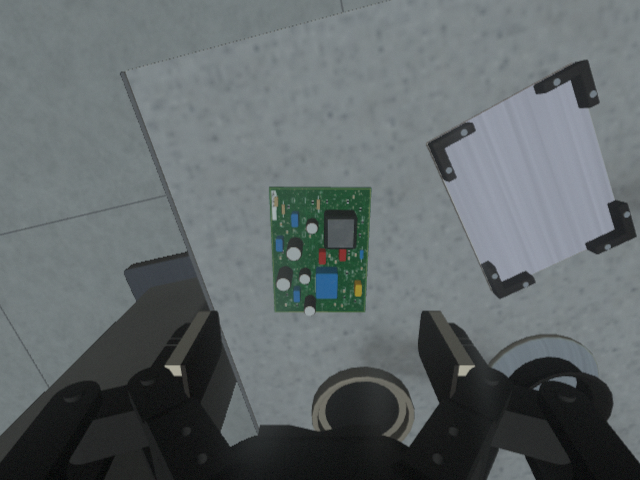

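The board's long edges lie vertical in the picture (272–368, 187–311), centred between the fingers. All three cameras place the open tips 18 mm above the TCP, so I'll go down in guarded steps.

Emit:
{"name": "move_arm", "arguments": {
  "rows": [
    [0,0,0,0,0,15,0.1],
    [0,0,0,0,0,30,0.1],
    [0,0,0,0,0,42,0.1],
    [0,0,0,0,0,46,0.1],
    [0,0,0,0,0,48,0.1],
    [0,0,0,0,0,48,0.1]
  ]
}}

```text
t: 2.7
tcp_pos: [0.4306, 0.3534, 0.0325]
tool_rot: [0.784, 0.62, -0.0, -0.0]
force: [-0.7, -0.1, -0.6]
finger_gap: 0.902
gripper_force: 0.0
```

Run:
```python
from tips import *
tips('3'); row(.4297,.3537,.01,-13.3)
s=load('wrist3'); C=cloud(s); col=s['img'].astype(int)
g=(col[:,:,1]>col[:,:,0]+25)&(col[:,:,1]>col[:,:,2]+5)&(C[:,:,2]>.004)&(C[:,:,2]<.011)
print('board',rect(C[g]))
```

```text
t 2.7 tcp [0.4306 0.3534 0.0325] rot [ 0.7842  0.6204 -0.     -0.    ] gap 0.9024012371303217 gf 0.0 F [-0.7 -0.1 -0.6]
q [0.487 0.733 1.742 0.    0.667 0.719]
scene 223 zworld min [0.0481 0.049  0.0495 0.0498 0.0504]
side 138 zworld min [0.0475 0.0481 0.0487 0.0511 0.0516]
wrist 7569 zworld min [0.0466 0.0466 0.0468 0.0468 0.0468]
row [0.1, -0.1, -0.0] [-0.2, -1.3, 23.2]
board (array([430.1, 353.6]), array([90.2, 65.3]), 76.5)
```

View pics/wrist3.png

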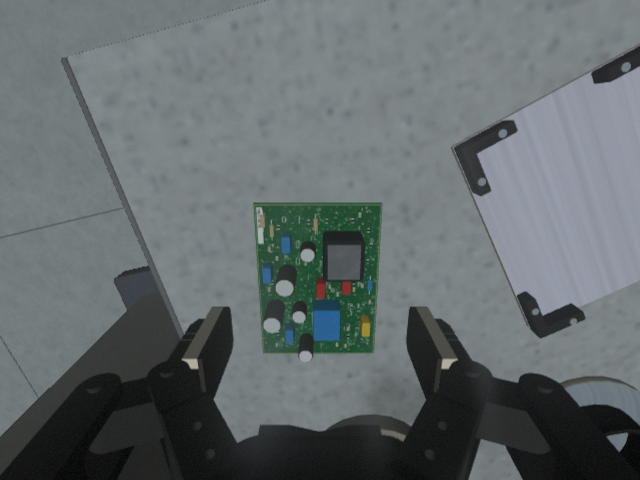

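The board (255–380, 203–352) is centred between the pads, whose tips are still 47 mm up. I'll go on down in guarded steps.

Emit:
{"name": "move_arm", "arguments": {
  "rows": [
    [0,0,0,0,-1,8,0.14],
    [0,0,0,0,-1,16,0.14],
    [0,0,0,0,-1,22,0.14],
    [0,0,0,0,-1,26,0.14],
    [0,0,0,0,-1,28,0.14],
    [0,0,0,0,-1,28,0.14]
  ]
}}

```text
t: 3.35
tcp_pos: [0.4292, 0.3533, 0.0037]
tool_rot: [0.784, 0.62, -0.001, -0.0]
force: [-1.1, 1.0, 0.2]
finger_gap: 0.86
gripper_force: 0.0
```

```bash
sed -i 's/C\[:,:,2\]>.035/C[:,:,2]>ZM/; s/^def/ZM=.012\ndef/' tips.py
python3 - <<'E'
import tips; tips.ZM=.011
tips.tips('4')
from h import *
a=cv2.imread('pics/side4.png'); cv2.imwrite('pics/c4.png',cv2.resize(a[270:430,260:460],None,fx=3.5,fy=3.5))
E
```

```text
t 3.35 tcp [0.4292 0.3533 0.0037] rot [ 7.845e-01  6.202e-01 -7.000e-04 -1.000e-04] gap 0.8602381501000317 gf 0.0 F [-1.1  1.   0.2]
q [0.488 0.783 1.75  0.    0.61  0.721]
scene 372 zworld min [0.011  0.0111 0.0112 0.0112 0.0114]
side 316 zworld min [0.011  0.011  0.0111 0.0111 0.0112]
wrist 11301 zworld min [0.011  0.011  0.0111 0.0111 0.0111]
```

View pics/wrist4.png

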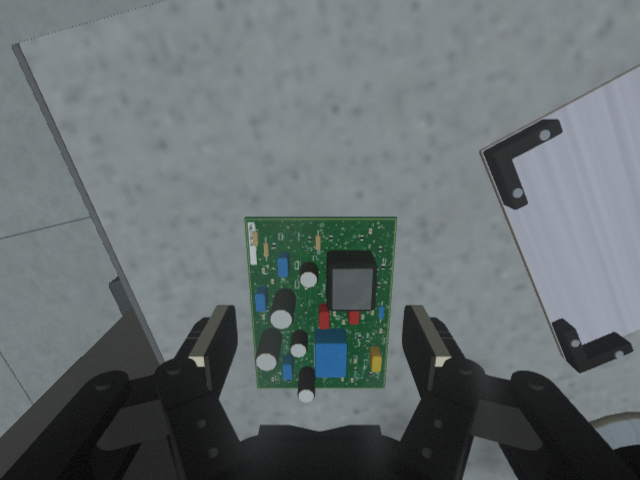

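No contact at a reported TCP height of 4 mm, so the reported height is about 30 mm low: true tips sit at reported z + 30 mm relative to the text's figures. The pads still show above the board, and I'll lower another 12 mm and close.

Emit:
{"name": "move_arm", "arguments": {
  "rows": [
    [0,0,0,0,0,4,0.14],
    [0,0,0,0,0,8,0.14],
    [0,0,0,0,0,10,0.14],
    [0,0,0,0,0,11,0.14],
    [0,0,0,0,0,12,0.14],
    [0,0,0,0,0,12,0.14],
    [0,0,0,0,0,12,0.14]
  ],
  "squeeze": 30
}}

```text
t: 4.08
tcp_pos: [0.4296, 0.3536, -0.0075]
tool_rot: [0.784, 0.62, -0.0, -0.0]
force: [-0.1, 0.2, -0.2]
finger_gap: 0.859
gripper_force: 0.0
```

Run:
```python
import tips; tips.ZM=.0025
from h import *
S=readout.sense(); Rc=R.from_quat(S['tool_rot'])
s=snap('wrist','w5'); C=cloud(s); T=Rc.inv().apply((C.reshape(-1,3)-S['tcp_pos'])).reshape(480,640,3)*1000
for sg in (-1,1):
    g=(s['z_map']>0)&(np.abs(T[:,:,0])<13)&(sg*T[:,:,1]>35)&(sg*T[:,:,1]<55)&(C[:,:,2]>.002)&(C[:,:,2]<.06); print(np.sort(C[g][:,2])[:8].round(4))
```

```text
[0.0043 0.0051 0.0052 0.0053 0.0053 0.0055 0.0055 0.0056]
[0.0043 0.0045 0.0049 0.005  0.0054 0.0057 0.0057 0.0057]
```

Emit:
{"name": "move_arm", "arguments": {
  "rows": [
    [0,0,0,0,0,0,0.18],
    [0,0,0,0,0,0,0.22],
    [0,0,0,0,0,0,0.26],
    [0,0,0,0,0,0,0.3],
    [0,0,0,0,0,0,0.3],
    [0,0,0,0,0,0,0.3]
  ],
  "squeeze": 30
}}

```text
t: 4.63
tcp_pos: [0.4297, 0.3536, -0.0069]
tool_rot: [0.784, 0.62, 0.0, 0.0]
force: [-1.3, -0.1, 5.3]
finger_gap: 0.743
gripper_force: 31.8
```

Run:
```python
from h import *
row(.5703,.3649,.04,16.3)
```

```text
row [0.0, -0.0, -29.6] [43.4, 134.2, -46.9]
```

Emit:
{"name": "move_arm", "arguments": {
  "rows": [
    [0,0,0,0,0,-4,0.3],
    [0,0,0,0,0,-10,0.3],
    [0,0,0,0,0,-20,0.3],
    [0,0,0,0,0,-30,0.3],
    [0,0,0,0,0,-40,0.3],
    [0,0,0,0,0,-45,0.3],
    [0,0,0,0,0,-45,0.3]
  ]
}}

```text
t: 5.22
tcp_pos: [0.4306, 0.3541, 0.0394]
tool_rot: [0.784, 0.62, 0.002, 0.0]
force: [0.8, -0.5, 0.2]
finger_gap: 0.741
gripper_force: 33.1
```

Emit:
{"name": "move_arm", "arguments": {
  "rows": [
    [0,0,-5,6,20,0,0.3],
    [0,0,-10,14,45,0,0.3],
    [0,0,-15,22,70,0,0.3],
    [0,0,-20,30,95,0,0.3],
    [0,0,-25,38,116,0,0.3],
    [0,0,-29.6,42,130,0,0.3],
    [0,0,-29.6,43,133,0,0.3],
    [0,0,-29.6,43,133.5,0,0.3],
    [0,0,-29.6,43,133.5,0,0.3]
  ]
}}

```text
t: 5.97
tcp_pos: [0.5678, 0.3641, 0.0369]
tool_rot: [0.601, 0.799, -0.001, -0.001]
force: [-0.1, 0.2, -1.0]
finger_gap: 0.741
gripper_force: 33.1
```

```bash
cat > bd.py <<'E'
from fit import *
def board(tag):
    s=snap('wrist',tag); C=cloud(s); col=s['img'].astype(int)
    g=(col[:,:,1]>col[:,:,0]+25)&(col[:,:,1]>col[:,:,2]+5)&(s['z_map']>0)&(np.hypot(C[:,:,0]-.57,C[:,:,1]-.365)<.075); P=C[g]
    A=np.c_[P[:,:2],np.ones(len(P))]; zm=np.median(P[:,2]); P=P[np.abs(P[:,2]-zm)<.006]
    A=np.c_[P[:,:2]-P[:,:2].mean(0),np.ones(len(P))]; print('board',rect(P),'plane',np.linalg.lstsq(A,P[:,2],rcond=None)[0].round(4))
E
python3 - <<'E'
from bd import *
st(); board('w6'); row(.5703,.3649,.03,16.3)
E
```

```text
t 5.97 tcp [0.5678 0.3641 0.0369] rot [ 0.6007  0.7995 -0.0012 -0.0008] gap 0.7412307652432449 gf 33.13479781150818 F [-0.1  0.2 -1. ]
q [0.405 0.828 1.422 0.    0.895 0.123]
board (array([567.8, 364. ]), array([65. , 90.2]), 16.4) plane [-0.0046 -0.0013  0.0518]
row [-0.2, 0.0, -0.1] [-0.1, 3.0, 6.9]
```

View pics/w6.png

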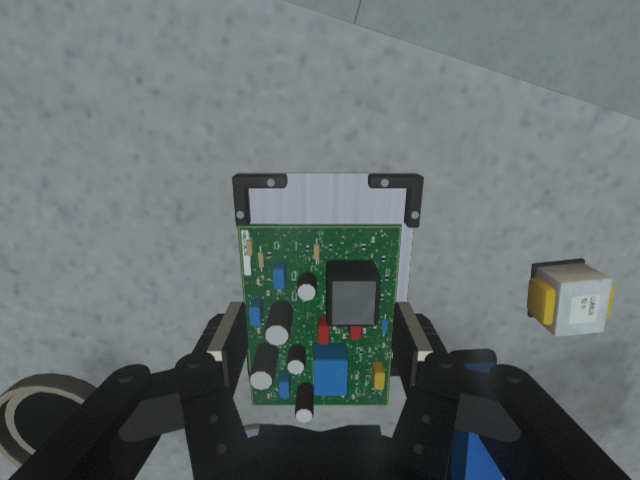

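The board is held flat and square above the cradle (stops at 240,200 and 410,200), needing 3 mm along tool y. I'll lower it gently.

Emit:
{"name": "move_arm", "arguments": {
  "rows": [
    [0,0,0,0,3,8,0.3],
    [0,0,0,0,3,18,0.3],
    [0,0,0,0,3,26,0.3],
    [0,0,0,0,3,31,0.3],
    [0,0,0,0,3,34,0.3],
    [0,0,0,0,3,35.5,0.3],
    [0,0,0,0,3,36.5,0.3],
    [0,0,0,0,3,37,0.3],
    [0,0,0,0,3,37,0.3]
  ]
}}

```text
t: 6.77
tcp_pos: [0.5725, 0.3655, 0.0007]
tool_rot: [0.6, 0.8, 0.0, 0.0]
force: [0.7, 0.3, -0.7]
finger_gap: 0.747
gripper_force: 33.1
```

Run:
```python
from bd import *
st(); board('w7')
```

```text
t 6.77 tcp [0.5725 0.3655 0.0007] rot [6.e-01 8.e-01 2.e-04 1.e-04] gap 0.7466510431190718 gf 33.13569366931915 F [ 0.7  0.3 -0.7]
q [0.404 0.883 1.418 0.    0.84  0.12 ]
board (array([572.4, 365.4]), array([65.1, 90.2]), 16.3) plane [-0.0018 -0.0001  0.0156]
```

Emit:
{"name": "move_arm", "arguments": {
  "rows": [
    [0,0,0,0,-1,1,0.3],
    [0,0,0,0,-1,2,0.3],
    [0,0,0,0,-1,2.8,0.3],
    [0,0,0,0,-1,2.8,0.3],
    [0,0,0,0,-1,2.8,0.26],
    [0,0,0,0,-1,2.8,0.22],
    [0,0,0,0,-1,2.8,0.18],
    [0,0,0,0,-1,2.8,0.12],
    [0,0,0,0,-1,2.8,0.12],
    [0,0,0,0,-1,-2,0.12],
    [0,0,0,0,-1,-15,0.12],
    [0,0,0,0,-1,-35,0.12]
  ]
}}

```text
t: 7.82
tcp_pos: [0.57, 0.3645, 0.0348]
tool_rot: [0.6, 0.8, -0.002, -0.001]
force: [0.3, -1.2, 0.2]
finger_gap: 0.877
gripper_force: 0.0
```

Run:
```python
from bd import *
st(); board('w8'); row(.4333,.0553,.1,90); row(.4333,.0553,.1,16.3)
```

```text
t 7.82 tcp [0.57   0.3645 0.0348] rot [ 0.6     0.8    -0.0017 -0.001 ] gap 0.87742077395226 gf 0.0 F [ 0.3 -1.2  0.2]
q [ 0.404  0.833  1.416 -0.     0.897  0.12 ]
board (array([571.2, 364.8]), array([64.9, 89.6]), 16.5) plane [-0.0021  0.0003  0.0122]
row [0.3, 0.2, -73.7] [-259.1, -221.2, -61.0]
row [0.3, -0.0, -0.0] [-259.1, -221.2, -61.0]
```

The board is in place (571.2, 364.8, angle within 0.2°). Reel next.

Emit:
{"name": "move_arm", "arguments": {
  "rows": [
    [0,0,0,-10,-8,-30,0.12],
    [0,0,0,-35,-30,-45,0],
    [0,0,0,-65,-56,-45,0],
    [0,0,0,-95,-82,-45,0],
    [0,0,0,-125,-108,-45,0],
    [0,0,0,-155,-133,-45,0],
    [0,0,0,-185,-158,-45,0],
    [0,0,0,-212,-181,-45,0],
    [0,0,0,-236,-202,-45,0],
    [0,0,0,-252,-215,-45,0],
    [0,0,0,-259,-221,-45,0],
    [0,0,0,-259,-221,-45,0]
  ]
}}

```text
t: 8.87
tcp_pos: [0.4317, 0.0533, 0.0812]
tool_rot: [0.601, 0.799, 0.0, 0.0]
force: [0.5, 0.5, -0.6]
finger_gap: 1.002
gripper_force: 0.0
```

```bash
cat > rl.py <<'E'
from fit import *
def reel(tag,c,z,r=.04):
    s=snap('wrist',tag); C=cloud(s)[s['z_map']>0]; P=sel(C,c,r,z-.004,z+.004); print(len(P),cv2.minEnclosingCircle((P[:,:2]*1000).astype(np.float32)),np.median(P[:,2]) if len(P) else 0)
E
python3 - <<'E'
from rl import *
st(); reel('w9',(.4333,.0553),.0425); row(.4333,.0553,.010,16.3)
E
```

```text
t 8.87 tcp [0.4317 0.0533 0.0812] rot [6.013e-01 7.990e-01 2.000e-04 4.000e-04] gap 1.001715117511842 gf 0.0 F [ 0.5  0.5 -0.6]
q [-0.135  0.554  2.029 -0.     0.558 -0.416]
6148 ((432.8320007324219, 54.42366027832031), 27.371932983398438) 0.04223575206316402
row [0.1, 0.0, -0.2] [0.9, 0.9, 71.1]
```

Emit:
{"name": "move_arm", "arguments": {
  "rows": [
    [0,0,0,0,1,20,0],
    [0,0,0,0,1,40,0],
    [0,0,0,0,1,55,0.1],
    [0,0,0,0,1,65,0.15],
    [0,0,0,0,1,71,0.2],
    [0,0,0,0,1,71,0.25],
    [0,0,0,0,1,71,0.35],
    [0,0,0,0,1,71,0.45],
    [0,0,0,0,1,71,0.45],
    [0,0,0,0,1,71,0.45],
    [0,0,0,0,1,71,0.45]
  ],
  "squeeze": 50
}}

```text
t: 9.83
tcp_pos: [0.4332, 0.0553, 0.0104]
tool_rot: [0.6, 0.8, 0.001, 0.001]
force: [0.1, 5.1, 6.2]
finger_gap: 0.592
gripper_force: 51.4
```

Run:
```python
from rl import *
st(); reel('w10',(.4333,.0553),.0425); row(.4322,.2112,.05,16.3)
```

```text
t 9.83 tcp [0.4332 0.0553 0.0104] rot [6.001e-01 7.999e-01 6.000e-04 8.000e-04] gap 0.5921393013792979 gf 51.36918604373932 F [0.1 5.1 6.2]
q [-1.300e-01  7.170e-01  2.054e+00  1.000e-03  3.680e-01 -4.150e-01]
13317 ((431.3126220703125, 60.9278564453125), 39.05729675292969) 0.04236747787790235
row [0.1, 0.0, -0.1] [150.0, 42.7, -39.6]
```

Emit:
{"name": "move_arm", "arguments": {
  "rows": [
    [0,0,0,0,0,-3,0.45],
    [0,0,0,0,0,-8,0.45],
    [0,0,0,0,0,-15,0.45],
    [0,0,0,0,0,-25,0.45],
    [0,0,0,0,0,-30,0.45],
    [0,0,0,0,0,-30,0.45]
  ]
}}

```text
t: 10.38
tcp_pos: [0.4333, 0.0547, 0.0407]
tool_rot: [0.6, 0.8, 0.001, 0.001]
force: [-0.4, -1.1, -2.1]
finger_gap: 0.592
gripper_force: 52.2
```

Run:
```python
from rl import *
S=st(); reel('w11',(.4333,.0553),.0725,.03); row(.4322,.2112,.04,16.3)
```

```text
t 10.38 tcp [0.4333 0.0547 0.0407] rot [6.0e-01 8.0e-01 6.0e-04 1.1e-03] gap 0.5918010369157627 gf 52.1709930896759 F [-0.4 -1.1 -2.1]
q [-0.131  0.646  2.045 -0.     0.447 -0.415]
12778 ((432.93377685546875, 56.483516693115234), 29.59385108947754) 0.07252354158083532
row [0.1, 0.0, -0.0] [150.5, 42.9, 0.1]
```

View pics/w11.png

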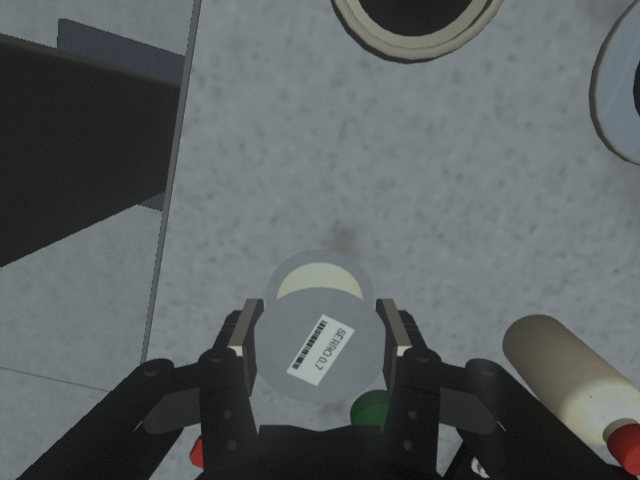

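The reel hangs level between the pads, centred near (320,345). I'll carry it to the dish.

Emit:
{"name": "move_arm", "arguments": {
  "rows": [
    [0,0,0,15,4,0,0.45],
    [0,0,0,40,11,0,0.45],
    [0,0,0,65,18,0,0.45],
    [0,0,0,90,26,0,0.45],
    [0,0,0,115,33,0,0.45],
    [0,0,0,135,38.5,0,0.45],
    [0,0,0,147,42,0,0.45],
    [0,0,0,150.5,43,0,0.45],
    [0,0,0,150.5,43,0,0.45],
    [0,0,0,150.5,43,0,0.45]
  ]
}}

```text
t: 11.27
tcp_pos: [0.4314, 0.211, 0.0392]
tool_rot: [0.6, 0.8, -0.0, -0.0]
force: [-0.2, 0.7, -1.9]
finger_gap: 0.592
gripper_force: 52.2
```

Run:
```python
from rl import *
S=st(); print(ray(load('w11'),320.5,345,.0725)); s=snap('scene','sc12')
C=cloud(s)[s['z_map']>0]; P=sel(C,(.4322,.2112),.032,.069,.076); print('scene reel',cv2.minEnclosingCircle((P[:,:2]*1000).astype(np.float32)),len(P))
P=sel(C,(.4322,.2112),.05,.009,.016); print('dish',circ(P))
row(.4322,.2112,.04,16.3)
```

```text
t 11.27 tcp [0.4314 0.211  0.0392] rot [ 5.999e-01  8.001e-01 -5.000e-04 -3.000e-04] gap 0.5917093928185064 gf 52.207192182540894 F [-0.2  0.7 -1.9]
q [ 0.222  0.671  1.935 -0.     0.537 -0.062]
[0.43320351 0.05606946 0.0725    ]
scene reel ((433.12176513671875, 207.7658233642578), 30.23676300048828) 339
dish [0.432  0.2108 0.0383]
row [-0.1, 0.0, -0.1] [0.3, 0.8, -0.7]
```

Emit:
{"name": "move_arm", "arguments": {
  "rows": [
    [0,0,0,0,0,8,0.45],
    [0,0,0,0,0,16,0.45],
    [0,0,0,0,0,21,0.45],
    [0,0,0,0,0,23.5,0.45],
    [0,0,0,0,0,25,0.45],
    [0,0,0,0,0,25.5,0.45],
    [0,0,0,0,0,25.5,0.42],
    [0,0,0,0,0,25.5,0.38],
    [0,0,0,0,0,25.5,0.32],
    [0,0,0,0,0,25.5,0.2],
    [0,0,0,0,0,25.5,0.05],
    [0,0,0,0,0,25.5,0]
  ]
}}

```text
t: 12.32
tcp_pos: [0.432, 0.2115, 0.0139]
tool_rot: [0.6, 0.8, 0.0, 0.0]
force: [-0.3, 1.0, 0.5]
finger_gap: 1.001
gripper_force: 0.0
```

Emit:
{"name": "move_arm", "arguments": {
  "rows": [
    [0,0,0,0,0,-10,0],
    [0,0,0,0,0,-35,0],
    [0,0,0,0,0,-70,0],
    [0,0,0,0,0,-85,0],
    [0,0,0,0,0,-85,0]
  ]
}}

```text
t: 12.73
tcp_pos: [0.4341, 0.2121, 0.1027]
tool_rot: [0.6, 0.8, 0.003, 0.003]
force: [-0.3, -0.7, 0.5]
finger_gap: 0.999
gripper_force: 0.0
```

Run:
```python
from rl import *
S=st(); reel('w13',(.4322,.2112),.046); 
for p in (90,110,137): row(.5728,.0488,.1,p)
```

```text
t 12.73 tcp [0.4341 0.2121 0.1027] rot [0.5999 0.8001 0.003  0.0025] gap 0.9987116006207322 gf 0.0 F [-0.3 -0.7  0.5]
q [ 0.223  0.545  1.902  0.     0.687 -0.061]
5264 ((431.60784912109375, 209.9510040283203), 27.382183074951172) 0.04624192065436167
row [0.2, 0.2, -73.7] [-195.7, 88.4, 1.6]
row [0.2, -0.2, 86.3] [-195.7, 88.4, 1.6]
row [0.3, -0.1, 59.3] [-195.7, 88.4, 1.6]
```

Run:
```python
from fit import *
for f in ('scene0','side0'):
    s=load(f); C=cloud(s)[s['z_map']>0]; g=(C[:,0]>.3)&(C[:,0]<.8)&(C[:,1]>-.3)&(C[:,1]<.3)&(C[:,2]>.1)&(C[:,2]<.45); P=C[g]
    for c in ((.573,.049),(.573,.205),(.45,-.1),(.45,-.22)):
        d=np.hypot(P[:,0]-c[0],P[:,1]-c[1]); i=np.argsort(d)[:1]; print(f,c,d[i].round(3),P[i].round(3))
```

```text
scene0 (0.573, 0.049) [0.128] [[0.701 0.036 0.341]]
scene0 (0.573, 0.205) [0.129] [[0.702 0.207 0.328]]
scene0 (0.45, -0.1) [0.116] [[ 0.566 -0.098  0.115]]
scene0 (0.45, -0.22) [0.156] [[ 0.576 -0.128  0.107]]
side0 (0.573, 0.049) [0.129] [[ 0.606 -0.076  0.115]]
side0 (0.573, 0.205) [0.13] [[0.703 0.203 0.334]]
side0 (0.45, -0.1) [0.118] [[ 0.568 -0.099  0.113]]
side0 (0.45, -0.22) [0.16] [[ 0.576 -0.121  0.127]]
```

Emit:
{"name": "move_arm", "arguments": {
  "rows": [
    [0,0,7,-18,8,0,0],
    [0,0,14,-40,18,0,0],
    [0,0,21,-65,29,0,0],
    [0,0,28,-90,40,0,0],
    [0,0,35,-115,52,0,0],
    [0,0,42,-140,63,0,0],
    [0,0,49,-162,73,0,0],
    [0,0,55,-180,81,0,0],
    [0,0,59.3,-191,86.5,0,0],
    [0,0,59.3,-195,88,0,0],
    [0,0,59.3,-195,88,0,0],
    [0,0,59.3,-195,88,0,0]
  ]
}}

```text
t: 13.78
tcp_pos: [0.5695, 0.0493, 0.0981]
tool_rot: [0.917, 0.399, -0.001, -0.001]
force: [-0.3, -0.1, 0.4]
finger_gap: 1.004
gripper_force: 0.0
```

Run:
```python
from rl import *
S=st(); reel('w14',(.5728,.0488),.083,.03); C=cloud(load('w14'))[load('w14')['z_map']>0]; print('body',circ(sel(C,(.5728,.0488),.03,.01,.05))); row(.5728,.0488,.021,-43)
```

```text
t 13.78 tcp [0.5695 0.0493 0.0981] rot [ 9.169e-01  3.991e-01 -1.200e-03 -8.000e-04] gap 1.004126583744475 gf 0.0 F [-0.3 -0.1  0.4]
q [-0.109  0.636  1.675  0.     0.833  0.64 ]
1022 ((573.2928466796875, 48.27495193481445), 9.720010757446289) 0.08346521501494698
body [0.5731 0.0478 0.0191]
row [-0.1, 0.1, 0.1] [1.9, 3.3, 77.2]
```

View pics/w14.png

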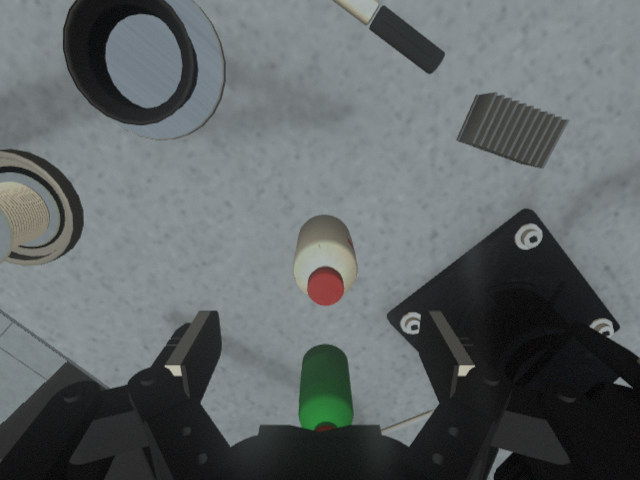

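The white bottle (325,255) with red cap (325,286) lies between the fingers, and the green one is clear at (326,390). Descending onto the white bottle.

Emit:
{"name": "move_arm", "arguments": {
  "rows": [
    [0,0,0,1.7,3.9,0,0],
    [0,0,0,1.7,3.9,20,0],
    [0,0,0,1.7,3.9,40,0],
    [0,0,0,1.7,3.9,58,0],
    [0,0,0,1.7,3.9,70,0.1],
    [0,0,0,1.7,3.9,77,0.2],
    [0,0,0,1.7,3.9,77,0.3],
    [0,0,0,1.7,3.9,77,0.4]
  ],
  "squeeze": 30
}}

```text
t: 14.5
tcp_pos: [0.575, 0.0477, 0.0221]
tool_rot: [0.917, 0.399, -0.0, -0.0]
force: [0.4, 1.2, -0.0]
finger_gap: 0.601
gripper_force: 0.0
```

Emit:
{"name": "move_arm", "arguments": {
  "rows": [
    [0,0,0,0,0,0,0.46],
    [0,0,0,0,0,0,0.52],
    [0,0,0,0,0,0,0.58],
    [0,0,0,0,0,0,0.65],
    [0,0,0,0,0,0,0.68],
    [0,0,0,0,0,0,0.68],
    [0,0,0,0,0,0,0.68]
  ]
}}

```text
t: 15.08
tcp_pos: [0.5754, 0.0474, 0.0231]
tool_rot: [0.917, 0.398, 0.001, 0.0]
force: [-0.6, 0.4, 6.4]
finger_gap: 0.434
gripper_force: 30.2
```

Run:
```python
from rl import *
S=st(); row(.5729,.2054,.06,-43)
```

```text
t 15.08 tcp [0.5754 0.0474 0.0231] rot [9.172e-01 3.984e-01 7.000e-04 4.000e-04] gap 0.43380289432799235 gf 30.162794519565068 F [-0.6  0.4  6.4]
q [-0.111  0.763  1.693  0.     0.684  0.64 ]
row [0.1, -0.1, -0.0] [113.7, -109.6, -36.9]
```

Emit:
{"name": "move_arm", "arguments": {
  "rows": [
    [0,0,0,0,0,-4,0.68],
    [0,0,0,0,0,-14,0.68],
    [0,0,0,0,0,-28,0.68],
    [0,0,0,0,0,-40,0.68],
    [0,0,0,0,0,-48,0.68],
    [0,0,0,0,0,-50,0.68],
    [0,0,0,0,0,-50,0.68]
  ]
}}

```text
t: 15.67
tcp_pos: [0.5755, 0.0474, 0.0731]
tool_rot: [0.917, 0.398, 0.001, 0.001]
force: [0.0, -0.5, -1.3]
finger_gap: 0.432
gripper_force: 30.2
```

Emit:
{"name": "move_arm", "arguments": {
  "rows": [
    [0,0,0,8,-8,0,0.68],
    [0,0,0,22,-21,0,0.68],
    [0,0,0,40,-38,0,0.68],
    [0,0,0,58,-56,0,0.68],
    [0,0,0,76,-73,0,0.68],
    [0,0,0,92,-89,0,0.68],
    [0,0,0,105,-101,0,0.68],
    [0,0,0,112,-108,0,0.68],
    [0,0,0,113.7,-109.6,0,0.68],
    [0,0,0,113.7,-109.6,0,0.68],
    [0,0,0,113.7,-109.6,0,0.68]
  ]
}}

```text
t: 16.58
tcp_pos: [0.5721, 0.2048, 0.0716]
tool_rot: [0.917, 0.398, -0.001, 0.0]
force: [-0.4, -0.0, -1.2]
finger_gap: 0.433
gripper_force: 30.2
```

```bash
cat > bt.py <<'E'
from rl import *
def bottle(tag,c):
  for n in ('wrist','scene','side'):
    s=snap(n,n+tag); C=cloud(s); col=s['img'].astype(int); g=(s['z_map']>0)&(col[:,:,0]>90)&(col[:,:,1]<60)&(col[:,:,2]<60)&(np.hypot(C[:,:,0]-c[0],C[:,:,1]-c[1])<.03)&(C[:,:,2]>.05); P=C[g]
    if len(P)<10: print(n,len(P)); continue
    z=np.percentile(P[:,2],97); T=P[P[:,2]>z-.004]; print(n,len(P),'captop',z.round(4),cv2.minEnclosingCircle((T[:,:2]*1000).astype(np.float32)))
    Q=C[s['z_map']>0]; Q=sel(Q,c,.024,z-.078,z-.035); 
    if len(Q)>30: print('  body',circ(Q),len(Q))
E
python3 - <<'E'
from bt import *
st(); bottle('15',(.5729,.2054)); row(.5729,.2054,.03,-43)
E
```

```text
t 16.58 tcp [0.5721 0.2048 0.0716] rot [ 9.172e-01  3.984e-01 -5.000e-04  1.000e-04] gap 0.4328152716617604 gf 30.188430315465666 F [-0.4 -0.  -1.2]
q [ 0.16   0.711  1.595 -0.     0.836  0.912]
wrist 2466 captop 0.1331 ((572.8003540039062, 204.00975036621094), 9.969918251037598)
  body [0.5696 0.2015 0.022 ] 3602
scene 57 captop 0.1338 ((572.19091796875, 204.14334106445312), 9.791543960571289)
  body [0.5722 0.2048 0.0194] 314
side 3
row [-0.0, 0.0, -0.1] [1.1, -0.5, 42.0]
```

View pics/wrist15.png

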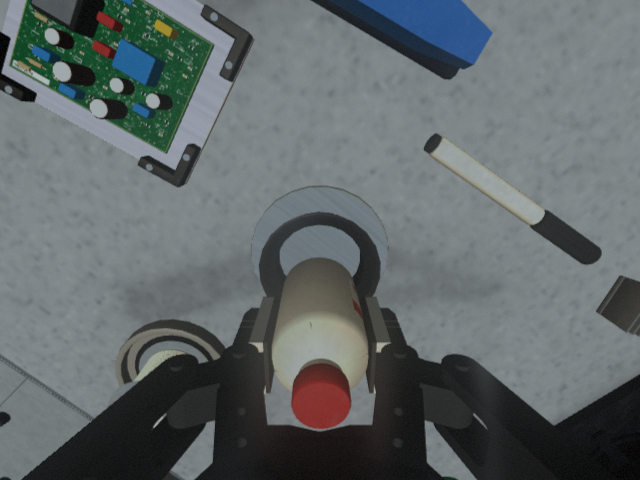

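The bottle is upright in the grip (cap 321,395) above the collar (320,255). I'll lower it 41 mm and release.

Emit:
{"name": "move_arm", "arguments": {
  "rows": [
    [0,0,0,1.2,-0.5,6,0.68],
    [0,0,0,1.2,-0.5,16,0.68],
    [0,0,0,1.2,-0.5,26,0.68],
    [0,0,0,1.2,-0.5,33,0.68],
    [0,0,0,1.2,-0.5,37,0.68],
    [0,0,0,1.2,-0.5,39.5,0.68],
    [0,0,0,1.2,-0.5,41,0.68],
    [0,0,0,1.2,-0.5,41,0.68],
    [0,0,0,1.2,-0.5,41,0.68]
  ]
}}

```text
t: 17.48
tcp_pos: [0.5729, 0.2067, 0.0312]
tool_rot: [0.917, 0.398, 0.0, 0.0]
force: [-0.4, -0.0, 1.7]
finger_gap: 0.431
gripper_force: 30.4
```

Emit:
{"name": "move_arm", "arguments": {
  "rows": [
    [0,0,0,0,0,0,0.64],
    [0,0,0,0,0,0,0.6],
    [0,0,0,0,0,0,0.56],
    [0,0,0,0,0,0,0.5],
    [0,0,0,0,0,0,0.4],
    [0,0,0,0,0,0,0.25],
    [0,0,0,0,0,0,0.15],
    [0,0,0,0,0,0,0.15],
    [0,0,0,0,0,-15,0.15],
    [0,0,0,0,0,-45,0.15],
    [0,0,0,0,0,-80,0.15],
    [0,0,0,0,0,-80,0.15]
  ]
}}

```text
t: 18.48
tcp_pos: [0.5772, 0.2075, 0.1171]
tool_rot: [0.917, 0.399, 0.006, 0.001]
force: [1.7, -0.2, 0.2]
finger_gap: 0.854
gripper_force: 0.0
```

Run:
```python
from bt import *
st(); bottle('16',(.5729,.2054)); row(.44,-.13,.13,76)
```

```text
t 18.48 tcp [0.5772 0.2075 0.1171] rot [0.9171 0.3985 0.0059 0.0015] gap 0.8537456196029941 gf 0.0 F [ 1.7 -0.2  0.2]
q [0.163 0.646 1.566 0.    0.917 0.914]
wrist 531 captop 0.0927 ((572.6327514648438, 206.1590576171875), 9.324806213378906)
  body [0.5722 0.2055 0.0192] 882
scene 51 captop 0.0936 ((572.9465942382812, 205.19798278808594), 9.985457420349121)
  body [0.5723 0.2063 0.0184] 258
side 5
row [0.0, -0.0, 61.0] [-336.6, 132.7, -18.8]
```

The bottle is standing in its collar, cap top 93 mm up. On to the screwdriver, turning so the camera stays on the robot's side, away from the lamp.

Emit:
{"name": "move_arm", "arguments": {
  "rows": [
    [0,0,-7,-20,8,-20,0.15],
    [0,0,-14,-50,20,-30,0.15],
    [0,0,-21,-85,33,-30,0.15],
    [0,0,-28,-120,47,-30,0.15],
    [0,0,-35,-155,61,-30,0.15],
    [0,0,-42,-190,75,-30,0.15],
    [0,0,-49,-225,88,-30,0.15],
    [0,0,-56,-258,101,-30,0.15],
    [0,0,-63,-288,113,-30,0.15],
    [0,0,-70,-315,124,-30,0.15],
    [0,0,-77,-330,130,-30,0.15],
    [0,0,-84,-336,132.7,-30,0.15]
  ]
}}

```text
t: 19.63
tcp_pos: [0.4386, -0.1316, 0.1397]
tool_rot: [0.441, 0.897, -0.0, -0.002]
force: [-0.2, 0.4, -0.1]
finger_gap: 0.853
gripper_force: 0.0
```

Emit:
{"name": "move_arm", "arguments": {
  "rows": [
    [0,0,-7,0,0,0,0.15],
    [0,0,-14,0,0,0,0.15],
    [0,0,-21,0,0,0,0.15],
    [0,0,-28,0,0,0,0.15],
    [0,0,-34.5,0,0,0,0.15],
    [0,0,-34.5,0,0,0,0.15],
    [0,0,-34.5,0,0,0,0.15]
  ]
}}

```text
t: 20.22
tcp_pos: [0.4397, -0.1291, 0.14]
tool_rot: [0.158, 0.987, 0.001, -0.001]
force: [-0.5, 0.0, -1.1]
finger_gap: 0.848
gripper_force: 0.0
```

Run:
```python
from bt import *
st(); snap('wrist','w17')
```

```text
t 20.22 tcp [ 0.4397 -0.1291  0.14  ] rot [ 1.582e-01  9.874e-01  5.000e-04 -1.300e-03] gap 0.8481614433257179 gf 0.0 F [-0.5  0.  -1.1]
q [-0.53   0.454  1.926  0.     0.764 -1.783]
```

View pics/w17.png

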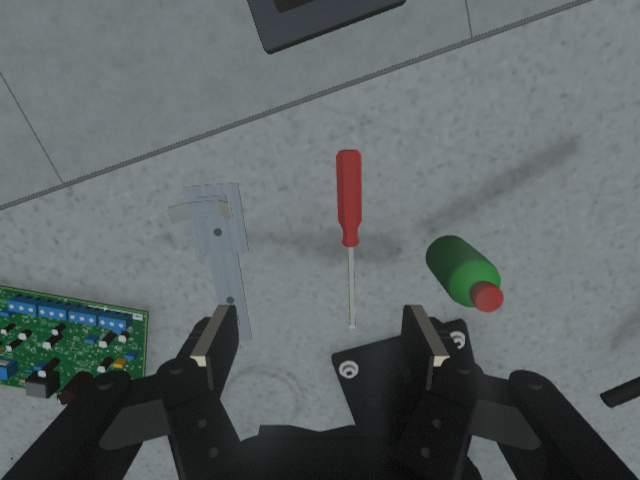

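The screwdriver runs from (349,152) at the handle's end to its tip at (352,328). The rest's wide saddle is near (205,212) and its narrow end is partly hidden by the left finger at (235,330). Computing poses.

Run:
```python
from fit import *
s=load('w17'); C=cloud(s); col=s['img'].astype(int); m=s['z_map']>0
e=ray(s,349,152,.0085); n=ray(s,350,246,.0085); t=ray(s,352,328,.0085)
print('end',e,'neck',n,'tip',t,'len',np.hypot(*(e-t)[:2])); d=(e-t)[:2]; print('ang',np.degrees(np.arctan2(d[1],d[0])),'mid',(e+t)/2)
g=m&(col[:,:,0]>90)&(col[:,:,1]<70)&(col[:,:,2]<70)&(C[:,:,2]<.03)&(C[:,:,2]>.006); g[:,400:]=0; P=C[g]
r=rect(P); print('handle rect',r,np.percentile(P[:,2],[5,50,97]))
print('tip z',C[325:331,350:354,2].max(), C[290,348:354,2].round(4))
g=m.copy(); g[:,:160]=0; g[:,260:]=0; g[350:]=0
P=C[g]; P=P[np.hypot(P[:,0]-.455,P[:,1]+.225)<.1]
pl=P[(P[:,2]>.0018)&(P[:,2]<.0045)]; print('plate',rect(pl),len(pl))
for f in ('w17','scene0','side0'):
    s=load(f); Q=cloud(s)[s['z_map']>0]
    o=np.array([.4514,-.2199]); a=np.radians(165.7); u=np.array([np.cos(a),np.sin(a)]); x=np.array([u[1],-u[0]])
    L=np.c_[(Q[:,:2]-o)@x*1000,(Q[:,:2]-o)@u*1000,Q[:,2]*1000]
    L=L[(np.abs(L[:,0])<30)&(np.abs(L[:,1])<85)&(L[:,2]<60)]
    W=L[(L[:,1]>45)&(L[:,2]>15)]; N=L[(L[:,1]<-35)&(L[:,1]>-70)&(L[:,2]>20)]
    pl=L[(L[:,2]>1.6)&(L[:,2]<4.5)]
    print(f,'plate y',np.percentile(pl[:,1],[1,99]).round(1))
    for lo,hi in ((-70,-30),(-20,10),(30,70)):
        k=pl[(pl[:,1]>lo)&(pl[:,1]<hi)]; print('   plate x',(lo,hi),np.percentile(k[:,0],[2,98]).round(1) if len(k) else '')
    for nm,A in (('wide',W),('narrow',N)):
        if len(A)<10: continue
        print('  ',nm,len(A),'y',np.percentile(A[:,1],[2,50,98]).round(1))
        for z in range(20,46,4):
            k=A[np.abs(A[:,2]-z)<2]; 
            if len(k): print('     z',z,'x',np.percentile(k[:,0],[2,50,98]).round(1),len(k))
```

```text
end [ 0.38833907 -0.08883293  0.0085    ] neck [ 0.46268416 -0.11015142  0.0085    ] tip [ 0.54005091 -0.13125823  0.0085    ] len 0.15753218257566906
ang 164.37667185985217 mid [ 0.46419499 -0.11004558  0.0085    ]
handle rect (array([423.8, -99.5]), array([18.9, 78.2]), 74.8) [0.00968857 0.01564427 0.01797661]
tip z 0.010808239912740538 [-0.0008  0.0093  0.0092  0.0111  0.0116  0.0101]
plate (array([ 437.2, -231.7]), array([ 82.3, 161.6]), 65.7) 4617
w17 plate y [-69.5  75. ]
   plate x (-70, -30) [-11.3  12. ]
   plate x (-20, 10) [-13.9  11.1]
   plate x (30, 70) [-24.2  20.4]
   wide 998 y [54.5 60.5 66.2]
     z 20 x [0.5 0.5 0.5] 1
     z 24 x [-15.5  -3.4   9.3] 524
     z 28 x [-19.9 -16.5  13.6] 154
     z 32 x [-22.9 -19.9  17. ] 155
     z 36 x [-25.6 -22.3  20.9] 163
     z 40 x [-23.7 -23.7 -23.7] 1
   narrow 11 y [-57.4 -55.2 -51.9]
     z 36 x [ 9.8 10.6 11.2] 8
     z 40 x [ 9.8 11.2 11.2] 3
scene0 plate y [-78.5  79.7]
   plate x (-70, -30) [-28.2  28.2]
   plate x (-20, 10) [-26.4  24.8]
   plate x (30, 70) [-26.2  23.7]
   wide 241 y [54.  60.1 65.6]
     z 20 x [
[... 290 characters left out ...]
 ] 46
     z 36 x [-11.6   7.6  12.4] 40
     z 40 x [-12.2  -0.1  11.5] 8
     z 44 x [-12. -12. -12.] 1
side0 plate y [-83.4  82.6]
   plate x (-70, -30) [-26.3  28. ]
   plate x (-20, 10) [-26.4  29.5]
   plate x (30, 70) [-28.4  29. ]
   wide 66 y [52.4 58.1 64.5]
     z 20 x [-20.4 -14.4   7.8] 3
     z 24 x [-18.6  -8.6   8. ] 24
     z 28 x [-24.4  -7.2   6.7] 8
     z 32 x [-26.3 -18.   14.8] 16
     z 36 x [-24.6 -20.2  18.6] 8
     z 40 x [-25.4 -21.5  21.3] 7
   narrow 36 y [-59.  -53.5 -48.2]
     z 20 x [0.1 0.1 0.1] 1
     z 24 x [1.4 1.4 1.4] 1
     z 28 x [-6.5 -5.   0.6] 7
     z 32 x [-11.8  -7.2   3. ] 10
     z 36 x [-12.5  -8.    9.5] 11
     z 40 x [-11.4  -9.5   9.5] 6
```

Run:
```python
from h import *
st(); row(.4396,-.1036,-.001,74.7)
```

```text
t 20.27 tcp [ 0.4398 -0.1292  0.1402] rot [ 1.581e-01  9.874e-01  4.000e-04 -1.100e-03] gap 0.8497307601270297 gf 0.0 F [-0.6 -0.2  0.3]
q [-0.53   0.453  1.926 -0.     0.764 -1.784]
row [0.0, -0.1, -2.9] [7.9, 24.2, 141.2]
```

Emit:
{"name": "move_arm", "arguments": {
  "rows": [
    [0,0,-2.9,8,24.2,10,0.4],
    [0,0,-2.9,8,24.2,35,0.4],
    [0,0,-2.9,8,24.2,65,0.4],
    [0,0,-2.9,8,24.2,90,0.4],
    [0,0,-2.9,8,24.2,108,0.4],
    [0,0,-2.9,8,24.2,116,0.4],
    [0,0,-2.9,8,24.2,116,0.4],
    [0,0,-2.9,8,24.2,116,0.4]
  ]
}}

```text
t: 20.93
tcp_pos: [0.4403, -0.1041, 0.0249]
tool_rot: [0.132, 0.991, 0.0, -0.0]
force: [-0.4, -0.2, 0.4]
finger_gap: 0.598
gripper_force: 0.0
```

```bash
cat > sd.py <<'E'
from fit import *
def tool(tag,zlo,zhi,c,r=.06,n='wrist'):
    s=snap(n,tag); C=cloud(s); col=s['img'].astype(int)
    g=(s['z_map']>0)&(col[:,:,0]>80)&(col[:,:,1]<70)&(col[:,:,2]<70)&(col[:,:,0]>2*col[:,:,1])&(C[:,:,2]<zhi)&(C[:,:,2]>zlo)&(np.hypot(C[:,:,0]-c[0],C[:,:,1]-c[1])<r); P=C[g]
    print(n,'handle',rect(P) if len(P)>20 else '',len(P),'z',np.percentile(P[:,2],[3,50,97]).round(4)); return s,C
def tipz(tag):
    S=readout.sense(); Rc=R.from_quat(S['tool_rot']); s=load(tag); C=cloud(s); T=Rc.inv().apply((C.reshape(-1,3)-S['tcp_pos'])).reshape(480,640,3)*1000
    g=(s['z_map']>0)&(np.abs(T[:,:,0])<13)&(np.abs(T[:,:,1])<60)&(T[:,:,2]>-60)&(C[:,:,2]>.021)&(s['img'].max(2)<80); print('tip z',np.sort(C[g][:,2])[:5].round(4))
E
python3 - <<'E'
from sd import *
st(); tool('w18',.006,.03,(.424,-.0995)); tipz('w18'); row(.4396,-.1036,-.001,74.7)
E
```

```text
t 20.93 tcp [ 0.4403 -0.1041  0.0249] rot [ 1.321e-01  9.912e-01  1.000e-04 -4.000e-04] gap 0.5978125024952332 gf 0.0 F [-0.4 -0.2  0.4]
q [-0.48   0.689  2.009 -0.     0.444 -1.786]
wrist handle (array([424. , -99.4]), array([19.1, 78. ]), 74.7) 5050 z [0.0094 0.0159 0.0179]
tip z [0.0318 0.032  0.032  0.032  0.0321]
row [-0.0, 0.0, 0.1] [1.3, 0.3, 26.5]
```

Emit:
{"name": "move_arm", "arguments": {
  "rows": [
    [0,0,0,0.5,0.3,10,0.4],
    [0,0,0,0.5,0.3,18,0.4],
    [0,0,0,0.5,0.3,23,0.4],
    [0,0,0,0.5,0.3,26,0.45],
    [0,0,0,0.5,0.3,26,0.55],
    [0,0,0,0.5,0.3,26,0.65],
    [0,0,0,0.5,0.3,26,0.75],
    [0,0,0,0.5,0.3,26,0.85],
    [0,0,0,0.5,0.3,26,0.9],
    [0,0,0,0.5,0.3,26,0.9],
    [0,0,0,0.5,0.3,26,0.9],
    [0,0,0,0.5,0.3,26,0.9]
  ],
  "squeeze": 50
}}

```text
t: 21.98
tcp_pos: [0.4401, -0.1038, -0.0005]
tool_rot: [0.132, 0.991, -0.0, 0.0]
force: [-0.3, 0.2, 6.1]
finger_gap: 0.185
gripper_force: 48.9
```

Emit:
{"name": "move_arm", "arguments": {
  "rows": [
    [0,0,0,0,0,-3,0.9],
    [0,0,0,0,0,-12,0.9],
    [0,0,0,0,0,-28,0.9],
    [0,0,0,0,0,-45,0.9],
    [0,0,0,0,0,-58,0.9],
    [0,0,0,0,0,-60,0.9],
    [0,0,0,0,0,-60,0.9]
  ]
}}

```text
t: 22.57
tcp_pos: [0.4405, -0.1039, 0.06]
tool_rot: [0.132, 0.991, -0.0, 0.001]
force: [0.2, 0.1, -1.3]
finger_gap: 0.186
gripper_force: 49.0
```

Run:
```python
from sd import *
st(); tool('w19',.05,.1,(.424,-.0995)); tool('s19',.05,.1,(.424,-.0995),n='scene'); row(.4268,-.2152,.0585,76.2)
```

```text
t 22.57 tcp [ 0.4405 -0.1039  0.06  ] rot [ 1.316e-01  9.913e-01 -4.000e-04  1.100e-03] gap 0.18626168184981068 gf 49.005144126713276 F [ 0.2  0.1 -1.3]
q [-0.479  0.611  1.998 -0.     0.531 -1.786]
wrist handle (array([ 424.2, -100.1]), array([19.2, 77.7]), 74.8) 6492 z [0.0698 0.0764 0.0782]
scene handle (array([410.8, -97. ]), array([17.9, 50.4]), 78.6) 314 z [0.0691 0.0757 0.0785]
row [0.0, -0.0, -1.3] [-16.6, -111.2, 0.3]
```

Emit:
{"name": "move_arm", "arguments": {
  "rows": [
    [0,0,-0.3,-2,-12,0,0.9],
    [0,0,-0.6,-5,-35,0,0.9],
    [0,0,-1,-9,-60,0,0.9],
    [0,0,-1.3,-13,-85,0,0.9],
    [0,0,-1.3,-15,-102,0,0.9],
    [0,0,-1.3,-16.3,-110,0,0.9],
    [0,0,-1.3,-16.5,-111.2,0,0.9],
    [0,0,-1.3,-16.5,-111.2,0,0.9],
    [0,0,-1.3,-16.5,-111.2,0,0.9]
  ]
}}

```text
t: 23.42
tcp_pos: [0.4262, -0.2139, 0.0586]
tool_rot: [0.12, 0.993, 0.001, -0.001]
force: [0.3, 1.3, -0.1]
finger_gap: 0.187
gripper_force: 49.0
```

Run:
```python
from sd import *
S=st(); s,C=tool('w20',.05,.1,(.411,-.211)); f,M,t=cam(s); row(.4268,-.2152,.03,76.2)
o=np.array([.4511,-.2212]); a=np.radians(166.2); u=np.array([np.cos(a),np.sin(a)]); x=np.array([u[1],-u[0]])
P=C[s['z_map']>0]; col=s['img'][s['z_map']>0].astype(int)
L=np.c_[(P[:,:2]-o)@x*1000,(P[:,:2]-o)@u*1000,P[:,2]*1000]
# tool in rest frame by slices
g=(np.abs(L[:,0])<16)&(L[:,2]>55)&(L[:,2]<85)
for y in range(-80,85,8):
    k=L[g&(np.abs(L[:,1]-y)<3)]; r=L[(np.abs(L[:,0])<35)&(L[:,2]>19)&(L[:,2]<45)&(np.abs(L[:,1]-y)<3)]; p=L[(np.abs(L[:,0])<35)&(L[:,2]>1.8)&(L[:,2]<4.5)&(np.abs(L[:,1]-y)<3)]
    print(y,'tool',(np.percentile(k[:,0],[3,97]).round(1),np.percentile(k[:,2],90).round(1),len(k)) if len(k)>5 else '','rest',(np.percentile(r[:,0],[3,97]).round(1),len(r)) if len(r)>5 else '','plate',(np.percentile(p[:,0],[3,97]).round(1),len(p)) if len(p)>20 else '')
```

```text
t 23.42 tcp [ 0.4262 -0.2139  0.0586] rot [ 1.202e-01  9.927e-01  7.000e-04 -1.000e-03] gap 0.18678330183263667 gf 49.00737404823303 F [ 0.3  1.3 -0.1]
q [-0.7    0.629  1.934  0.     0.58  -2.03 ]
wrist handle (array([ 409.8, -210.6]), array([19.2, 77.8]), 75.9) 6500 z [0.0685 0.0751 0.0769]
row [0.1, -0.1, 0.0] [-0.9, -1.3, 28.7]
-80 tool  rest  plate 
-72 tool  rest  plate (array([-12.7,  12.4]), 65)
-64 tool  rest  plate (array([-12.6,  12.2]), 167)
-56 tool  rest (array([-11.9,  11.2]), 189) plate (array([-12.4,  12.1]), 159)
-48 tool  rest (array([-11.2,  11. ]), 297) plate (array([-12.3,  12.1]), 116)
-40 tool (array([-1.8,  2.1]), np.float64(69.3), 10) rest  plate (array([-12.2,  12.6]), 48)
-32 tool (array([-1.8,  2.2]), np.float64(70.2), 83) rest  plate (array([-11.4,  12.4]), 64)
-24 tool (array([-1.8,  2.2]), np.float64(70.2), 88) rest  plate (array([-10.6,  11.7]), 36)
-16 tool (array([-1.7,  2.2]), np.float64(70.2), 90) rest  plate 
-8 tool (array([-1.7,  2.6]), np.float64(70.3), 104) rest  plate 
0 tool (array([-1.7,  2.6]), np.float64(70.4), 74) rest  plate 
8 tool (a
[... 203 characters left out ...]
rest  plate (array([-22.5,  22.1]), 234)
32 tool (array([-15.7,   8.5]), np.float64(77.9), 562) rest  plate (array([-23.3,  21.9]), 235)
40 tool (array([-12.6,  14. ]), np.float64(78.8), 771) rest  plate (array([-22.9,  21.8]), 254)
48 tool (array([-8.7,  9.7]), np.float64(76.6), 588) rest  plate (array([-19.2,  20. ]), 41)
56 tool (array([-8.6,  9.9]), np.float64(76.6), 634) rest (array([-23.3,  22.1]), 407) plate 
64 tool (array([-8.4,  9.7]), np.float64(76.6), 668) rest (array([-23.3,  21.7]), 466) plate (array([-23.3,  22. ]), 302)
72 tool (array([-8.3,  9.9]), np.float64(76.6), 706) rest  plate (array([-22.4,  20.7]), 741)
80 tool (array([-7.3,  8.6]), np.float64(75.9), 721) rest  plate
```

Tool and rest line up to about 1 mm. I'll correct that, lower 34.5 mm and release.

Emit:
{"name": "move_arm", "arguments": {
  "rows": [
    [0,0,0,-1.5,-0.8,8,0.9],
    [0,0,0,-1.5,-0.8,17,0.9],
    [0,0,0,-1.5,-0.8,25,0.9],
    [0,0,0,-1.5,-0.8,30,0.9],
    [0,0,0,-1.5,-0.8,33,0.9],
    [0,0,0,-1.5,-0.8,34.5,0.9],
    [0,0,0,-1.5,-0.8,34.5,0.9],
    [0,0,0,-1.5,-0.8,34.5,0.85],
    [0,0,0,-1.5,-0.8,34.5,0.8],
    [0,0,0,-1.5,-0.8,34.5,0.74],
    [0,0,0,-1.5,-0.8,34.5,0.66],
    [0,0,0,-1.5,-0.8,34.5,0.55]
  ]
}}

```text
t: 24.47
tcp_pos: [0.4283, -0.2166, 0.0248]
tool_rot: [0.12, 0.993, -0.0, 0.0]
force: [-0.1, -0.5, -0.4]
finger_gap: 0.446
gripper_force: 0.0
```

Emit:
{"name": "move_arm", "arguments": {
  "rows": [
    [0,0,0,0,0,0,0.5],
    [0,0,0,0,0,-4,0.5],
    [0,0,0,0,0,-20,0.5],
    [0,0,0,0,0,-50,0.5],
    [0,0,0,0,0,-85,0.5],
    [0,0,0,0,0,-110,0.5],
    [0,0,0,0,0,-110,0.5],
    [0,0,0,0,0,-110,0.5]
  ]
}}

```text
t: 25.13
tcp_pos: [0.4289, -0.217, 0.1362]
tool_rot: [0.12, 0.993, -0.001, 0.002]
force: [0.3, 0.9, 0.2]
finger_gap: 0.501
gripper_force: 0.0
```

Run:
```python
from sd import *
S=st(); s,C=tool('w21',.02,.05,(.411,-.211))
o=np.array([.4511,-.2212]); a=np.radians(166.2); u=np.array([np.cos(a),np.sin(a)]); x=np.array([u[1],-u[0]])
P=C[s['z_map']>0]
L=np.c_[(P[:,:2]-o)@x*1000,(P[:,:2]-o)@u*1000,P[:,2]*1000]
for y in range(-84,90,8):
    k=L[(np.abs(L[:,0])<14)&(L[:,2]>26)&(L[:,2]<50)&(np.abs(L[:,1]-y)<3)]
    print(y,(np.percentile(k[:,0],[3,97]).round(1),np.percentile(k[:,2],[50,90]).round(1),len(k)) if len(k)>5 else '')
# final check of others, from scene and side
for n in ('scene','side'):
    s=snap(n,n+'9'); Q=cloud(s)[s['z_map']>0]
    R1=sel(Q,(.432,.211),.04,.042,.051); B=sel(Q,(.5729,.2054),.016,.085,.1); print(n,'reel',cv2.minEnclosingCircle((R1[:,:2]*1000).astype(np.float32)),np.median(R1[:,2]),'cap',cv2.minEnclosingCircle((B[:,:2]*1000).astype(np.float32)),np.median(B[:,2]),circ(sel(Q,(.5729,.2054),.024,.04,.06)))
```

```text
t 25.13 tcp [ 0.4289 -0.217   0.1362] rot [ 0.1204  0.9927 -0.0012  0.0018] gap 0.5012450143013689 gf 0.0 F [0.3 0.9 0.2]
q [-0.701  0.481  1.881 -0.     0.776 -2.031]
wrist handle (array([ 411.3, -212.9]), array([18.3, 76.6]), 75.6) 2316 z [0.0337 0.0399 0.042 ]
-84 
-76 (array([-5.1, -0.9]), array([33. , 34.6]), 30)
-68 (array([-4.2, -0.9]), array([34.3, 34.9]), 29)
-60 (array([-9.7,  6.9]), array([34.2, 35.5]), 44)
-52 (array([-11.5,  11.2]), array([34.1, 37.4]), 183)
-44 (array([-11.2,  10.5]), array([33.9, 36.7]), 107)
-36 (array([-4.1, -0.1]), array([34.1, 35. ]), 38)
-28 (array([-4.1, -0.1]), array([34.1, 35.2]), 43)
-20 (array([-4.1, -0.1]), array([34.2, 35.1]), 40)
-12 (array([-4.1, -0.2]), array([34.1, 34.9]), 41)
-4 (array([-4.1, -0.2]), array([34.3, 35.1]), 43)
4 (array([-8.3,  4.4]), array([37.7, 39.1]), 114)
12 (array([-7.8,  3.6]), array([37.1, 38.2]), 118)
20 (array([-10. ,   6.5]), array([38.9, 40.8]), 135)
28 (array([-10.7,   7.9]), array([40.3, 41.5]), 204)
36 (array([-10.6,   7.9]), array([40.4, 41.4]), 201)
44 (array([-10.5,   7.7]), array([40.3, 41.5]), 211)
52 (array([-11.2,   7.7]), array([40.1, 41.5]), 229)
60 (array([-11.1,  13.2]), array([39.7, 41.5]), 254)
68 (array([-10.7,   8.2]), array([40.2, 41.5]), 250)
76 (array([-10.2,   7.4]), array([39.2, 41.4]), 241)
84 
scene reel ((432.51873779296875, 210.29676818847656), 27.812753677368164) 0.04640862848326803 cap ((0.0, 0.0), 0.0) nan [0.5709 0.2059 0.0172]
side reel ((432.9258117675781, 208.29006958007812), 28.283143997192383) 0.0467303458184075 cap ((571.9049682617188, 206.44630432128906), 10.391733169555664) 0.09110811365546198 [0.5722 0.2057 0.0181]
  return _methods._mean(a, axis=axis, dtype=dtype,
  ret = ret.dtype.type(ret / rcount)
```

All four items check out in the numbers: screwdriver level in both saddles, reel at 4 mm, bottle standing in the collar, board seated. The gripper is clear, so I'm handing in.

```bash
python3 -c "
from station import order
print(order.sign_off())"
```

```text
the job is handed in; nothing more can be done
None
```

The job is handed in at about 25 s on the robot's clock: in the last camera measurements the bottle, reel, board and screwdriver were each in their holder within tolerance, and the gripper was clear (sign-off returned no verdict).

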